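# Hang the camping mug by its snap-hook handle from the caddy's eye

## Robot

A 6-joint arm with a two-finger parallel gripper is mounted at the origin on the work surface. World frame = base frame: x ahead of the robot, y to its left, z up, the work surface at z = 0. Lengths are in m, angles in degrees, forces in N, time in s.
With the tool pointing down it reaches from about 0.3 to 0.75 m from the base axis. Payload 8.5 kg.
Tool frame: the origin (TCP) lies between the finger pads; the fingertips stand ahead of it and the grasp point (between the pads) lies 8 mm behind it (env.tcp_to_tips is the z of the fingertips in the tool frame, in m); z points along the fingers, x is the direction in which the jaws open and shut, and the axes are right-handed (so a half turn about z gives the same grasp; the last joint's range is limited). The gripper opens to 85 mm and grips with 20 to 120 N. Pads are 22 mm wide; open, the fingers measure 114 mm over their backs; the gripper's body (76 mm by 85 mm) begins 54 mm behind the grasp point. The pads swing forward as they close: fully open they stand 13 mm farther back than shut.
Start: joints at [-87.508, 21.807, 74.336, -0, 83.858, -12.336], TCP at [0.141, -0.532, 0.242] pointing down, gripper open.
Joint ranges: [-178.18, 178.18], [-50.72, 133.34], [12.68, 142.11], [-81.47, 261.47], [9.98, 163.14], [-165.26, 165.26]. Speed limits (degrees/s): [136.94, 136.94, 180, 180, 180, 180].

## Interface

Orientations are given as a 3x3 rotation matrix whose columns are the frame's x, y, z axes.
In Python, from rig import observe, viewer, env gives the robot as it stands.
- The arm moves only by the tool jog_arm, never from a script. Its arguments are lists of equal length, an entry for each row: "dr": the turn, a rotation vector about the tool's x, y, z in rad, a list of three; "slide": the shift along the tool's x, y, z in m, a list of three; "gripper": the opening, from -1 (shut) to 1 (fully open), so that 0 is half open. In form: {"dr": [[rx, ry, rz], ...], "slide": [[dx, dy, dz], ...], "gripper": [gripper, ...]}. A call has exactly 10 rows; each row shifts and turns the commanded pose from where the row before left it, along the tool's axes as they then stand; what a row does not reach is not made up. A row lasts 1/10 s, in which the tool goes at most 50 mm and 8.59 degrees, less where a joint would pass 70% of its speed; a pose out of reach is approached as far as the arm can. A call is refused whole if a number of a shift passes 0.05 or a number of a turn 0.15, either way. A call with a gripper value outside its range is refused whole. The fingers move at their own pace and stop on an object; "force" is the grip in N (left out, the last holds). Time passes only in rows, so rows that do not move let the fingers close, or fill a call up. It gives the time, the measured TCP pose, the force and the opening at its end, in the units of the state.
- observe(): the state, without advancing time (a new reading comes with each control period).
- viewer.get_image(name): name is "side" or "top" or "wrist"; returns a dict with "pixels" (420x560x3 uint8, blue, green, red), "camera_matrix" (3x3 intrinsics, pixels), "R" (3x3) and "t" (3): a world point X has camera coordinates R X + t. Camera axes: x right, y down, z forward; pixel columns grow to the right and rows downward; lengths in m; the calibration is good to about 2 mm. A picture is of the moment at which its call begins. There is no depth.
- env.close_job(): hands the job in, once; it reports no verdict.
The state is a dict: "time_s": time; "q": joint angles; "qvel": joint speeds; "joint_efforts": joint torques, N m; "position": TCP position; "tool_rot": TCP orientation; "ft_force": force on the tool from outside, world axes, zero at the start; "wrist_torque": the same for the moment, N m; "grip_width": finger opening in m.
Only numpy, scipy, OpenCV 4.12 (cv2) and the standard library are available. Lean on these libraries where they do the work, as an engineer would, in place of code of your own. Each camera call takes 0.05 s, during which the arm holds its last target.

## Task

Hang the steel camping mug from the steel eye on the caddy's column: press the sprung gate of its orange snap-hook handle in against the front of the eye, work the hook down over it until the gate snaps shut behind the bar, then tip the mug gently down, mouth towards you, and leave it hanging there by itself, at rest. The eye bolt is only screwed in by hand, so feel for it; never lean hard on hook, eye or caddy or let the mug swing and knock against them. Leave all the other things where they stand.

Things in the scene. Friction and masses are not known exactly. Their poses are not given: they have to be found in the camera images.
- mug: Upright steel camping mug to be hung, open at the top, 58 mm across, 85 mm high, wall 3 mm, 0.12 to 0.2 kg. Origin: centre of its underside; z up, x towards its handle. The handle is an orange snap hook (carabiner) of 6 mm round bar in the mug's x-z plane, from x = 32 to 67 mm and z = 16 to 85 mm; the only way into it is through its sprung steel gate on the outside.
- nose_tip (a point): Lower tip of the hook's nose, which comes down on the outside from the top arm to meet the gate: x = 64, y = 0, z = 63 mm in the mug's frame, same axes. Inside the hook: spine's inner face x = 38, nose's inner face x = 61, top arm's lower face z = 79 mm. A 5 mm bar has cleared the nose once its centre is at x = 58.5 mm or less.
- press_point (a point): Point on the outer face of the gate, fixed to the mug at x = 67, y = 0, z = 54 mm in the mug's frame: the best height at which to press the gate against a bar (24 mm above the gate's hinge, 9 mm below the nose's tip). Same axes as the mug.
- hook_seat (a point): Where the centre of the eye's 5 mm bar lies when seated in the hook's bend behind the nose: x = 56.5, y = 0, z = 74.5 mm in the mug's frame. Same axes as the mug. Lowered upright with the bar inside, the hook's top arm meets it with its centre at z = 76.5 mm. The mug hangs at rest tipped by 0.9 rad, mouth away from the column; let go when tipped under 0.45 rad it swings and knocks on the eye.
- gate (a joint): Angle of the sprung gate, rad: 0 shut (tip against the nose), grows as it is pressed in towards the mug, hard stop at 0.55. Round 6 mm bar, 35 mm long, hinged at x = 64, z = 30 mm in the mug's frame. At the press point it yields from about 2.5 N and takes about 5 N at the stop, reached with a 5 mm bar's centre at about x = 55.5 mm (mug frame); beyond that it is rigid.
- caddy: White turntable caddy, fixed to the table: 22 mm column, 310 mm high with its carrying loop, and round it a turning tray of 254 mm diameter, floor at z = 20, rim at z = 31 mm. Origin: centre of its underside, on the column's axis; z up. A bracket (18 mm wide, its front face 37 mm from the axis) points along the caddy's -x, at z = 225 mm, and carries a steel eye bolt; it bears no more than 12 N.
- eye (a point): NOMINAL centre of the front bar of the eye bolt's level ring (5 mm round steel, 44 mm outside, 34 mm inside diameter), 100 mm from the column's axis along the caddy's -x, 225 mm above the table; axes of the caddy. The thread lets it stand up to 16 mm nearer to or further from the column, differently each time, which this reading does not show. Height and y are true.
- bottle_a: Amber glass bottle with flip-top lid on the tray, 42 mm across, 103 mm high, origin under its centre. Not to be disturbed.
- bottle_b: Green glass bottle with flip-top lid on the tray, 42 mm across, 103 mm high, origin under its centre. Not to be disturbed.
- funnel: Stainless steel funnel standing mouth down on the tray, 86 mm across, 96 mm high, origin under its centre. Not to be disturbed.
- sieve: Small green plastic sieve on the tray, 74 mm across, 36 mm high, with a 50 mm handle along its x; origin under its bowl. Not to be disturbed.
- spoon_rest: Wooden spoon rest on the front of the tray, dish 68 mm across and 13 mm high, tail along its y to 77 mm from the dish's centre, which is the origin. Not to be disturbed.
- tea_tin: Blue tea tin with metal lid on the table, 70 mm across, 104 mm high, origin under its centre. Not to be disturbed.
- herb_pot: Terracotta herb pot on the table, 74 mm across, about 105 mm high with its leaves, origin under its centre. Not to be disturbed.
Mind the look-alikes: they are no part of the job. Leave any purple look-alike of the mug alone.

How it is judged:
By the outcome, as a careful person would: the job done as asked, in the order asked, and still so for the second after the job is handed in, with the robot touching nothing.
It also fails if it takes over 72 s, if anything falls off the work surface, if the arm or the gripper's body presses on something with over 40 N, if the wrist force passes 120 N, or if a joint passes its speed limit or range.

## Working session

There is one attempt and no reset: what is moved stays moved. The work goes in short steps, Python scripts to look and compute and a tool call to move; the robot and the scene stay as the last step left them, time stands still between calls to the robot, and variables do not carry over. Pictures are saved under pics/ and viewed, and the job is handed in when it is done.

Besides the shell and the picture viewer there is one more tool, called after "Request:" by a JSON object that holds its "name" and its "arguments". jog_arm: Moves the arm, as the interface text tells. Its arguments: {"type":"object","properties":{"dr":{"type":"array","items":{"type":"array","items":{"type":"number"}}},"slide":{"type":"array","items":{"type":"array","items":{"type":"number"}}},"gripper":{"type":"array","items":{"type":"number"}},"force":{"type":"number"}},"required":["dr","slide","gripper"]}

```bash
ls; mkdir -p pics; cat > h.py <<'E'
import numpy as np, cv2, pickle
from rig import observe, viewer, env
def snap(n,f):
    d=viewer.get_image(n); im=np.array(d["pixels"]); cv2.imwrite(f"pics/{f}.png",im); pickle.dump(d,open(f"pics/{f}.pkl","wb")); return d
def load(f): return pickle.load(open(f"pics/{f}.pkl","rb"))
def ray(d,u,v):
    K=np.array(d["camera_matrix"]);R=np.array(d["R"]);t=np.array(d["t"])
    c=-R.T@t; w=R.T@np.linalg.solve(K,[u,v,1.]); return c,w/np.linalg.norm(w)
def onz(d,u,v,z):
    c,w=ray(d,u,v); return c+w*(z-c[2])/w[2]
def proj(d,X):
    p=np.array(d["camera_matrix"])@(np.array(d["R"])@np.array(X)+np.array(d["t"])); return p[:2]/p[2]
def tri(*obs):
    A=np.zeros((3,3));b=np.zeros(3)
    for d,u,v in obs:
        c,w=ray(d,u,v);P=np.eye(3)-np.outer(w,w);A+=P;b+=P@c
    X=np.linalg.solve(A,b); res=[np.round(proj(d,X)-[u,v],1) for d,u,v in obs]
    return X,res
E
python3 - <<'E'
from h import *
s=observe()
for k in s: print(k,np.round(s[k],4).tolist())
print(env.tcp_to_tips)
for n in ("side","top","wrist"):
    d=snap(n,n+"0"); print(n,np.round(-np.array(d["R"]).T@d["t"],3),np.array(d["camera_matrix"])[0,0], np.round(np.array(d["R"])[2],2))
E
```

```text
pics
time_s 0.0
q [-87.5076, 21.8414, 74.3865, 0.0027, 83.858, -12.3363]
qvel [0.0821, 0.0213, -0.018, -0.0471, 0.0343, -0.0423]
joint_efforts [0.0001, -44.8455, -23.1275, -0.0001, 0.0048, -0.0]
position [0.1408, -0.5314, 0.2417]
tool_rot [[0.2559, -0.9667, -0.0], [-0.9667, -0.2559, 0.0015], [-0.0015, -0.0004, -1.0]]
ft_force [0.4445, 0.1027, 0.5109]
wrist_torque [0.0136, 0.0576, 0.0072]
grip_width 0.0854
0.011
side [0.425 0.961 0.945] 490.76060964436437 [ 0.14 -0.77 -0.63]
top [ 0.355 -0.011  1.437] 545.9093577194436 [ 0.18  0.03 -0.98]
wrist [ 0.211 -0.513  0.373] 289.12650796054965 [-0.28 -0.07 -0.96]
```

View pics/side0.png

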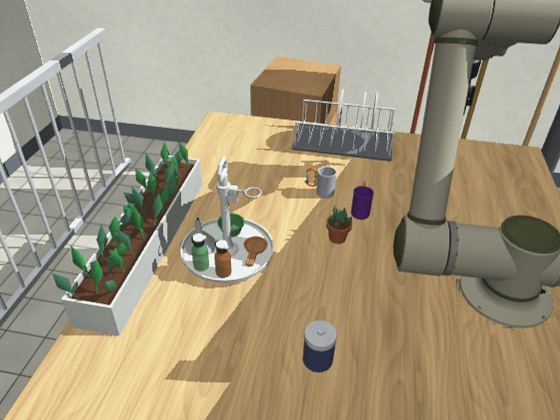

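View pics/top0.png

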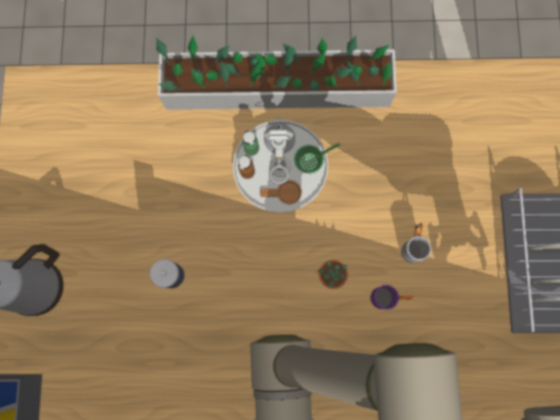

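View pics/wrist0.png

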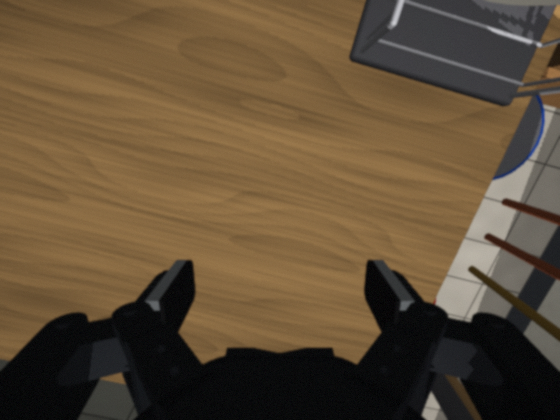

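The side view shows the mug at about (326,182) with its orange hook at (312,177), the eye ring at about (253,192), and a purple look-alike at (362,203). In the top view the mug is at (417,249) with its hook at (419,230), and the eye is near (279,173). I'll zoom in on these.

```bash
python3 - <<'E'
from h import *
s=load("side0")["pixels"];t=load("top0")["pixels"]
a=cv2.resize(np.array(s)[150:220,210:350],None,fx=5.5,fy=5.5,interpolation=cv2.INTER_CUBIC)
b=cv2.resize(np.array(t)[110:220,225:365],None,fx=5,fy=5,interpolation=cv2.INTER_CUBIC)
c=cv2.resize(np.array(t)[215:270,385:455],None,fx=10,fy=10,interpolation=cv2.INTER_CUBIC)
for n,i in zip("abc",(a,b,c)): cv2.imwrite(f"pics/crop0{n}.png",i)
E
```

```text
(no output)
```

View pics/crop0a.png

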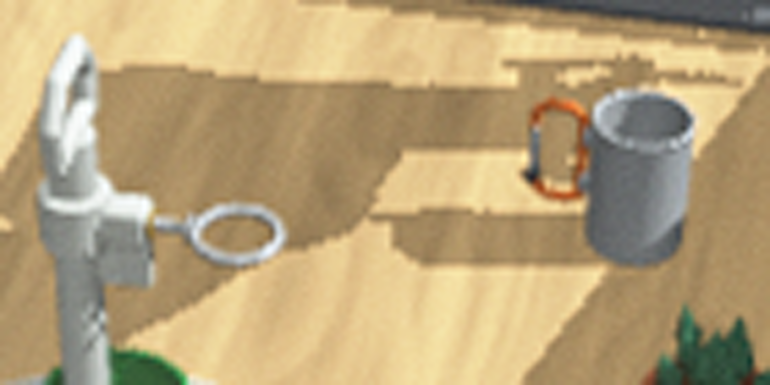

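View pics/crop0b.png

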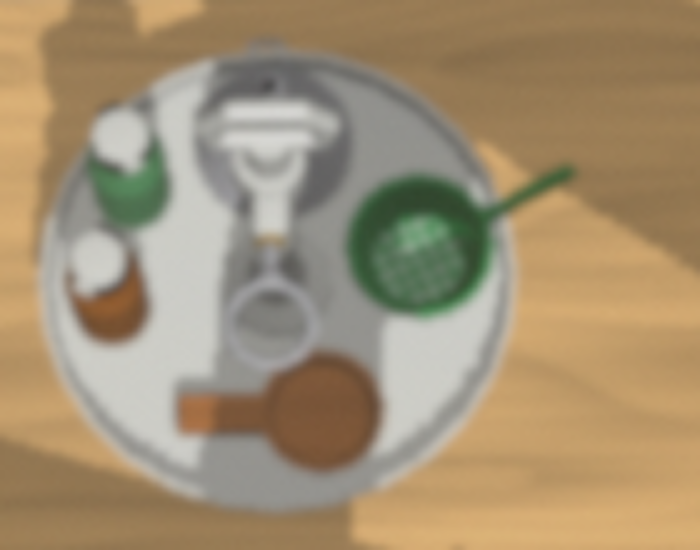

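View pics/crop0c.png

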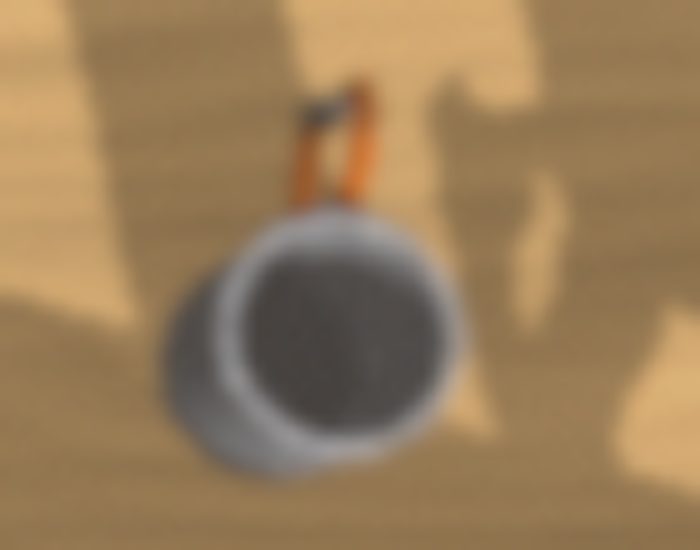

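```bash
cat >> h.py <<'E'
def mask(d,lo,hi):
    return cv2.inRange(cv2.cvtColor(np.array(d["pixels"]),cv2.COLOR_BGR2HSV),np.array(lo),np.array(hi))
E
python3 - <<'E'
from h import *
S=load("side0");T=load("top0")
f=lambda x,y,s,ox,oy:((x+.5)/s-.5+ox,(y+.5)/s-.5+oy)
ring=tri((T,*f(272,321,5,225,110)),(S,*f(238,235,5.5,210,150)));print("ring c",ring)
fr=tri((T,*f(273,366,5,225,110)),(S,*f(285,236,5.5,210,150)));print("front?",fr)
print("ring onz top",onz(T,*f(272,321,5,225,110),.225),"front bar",onz(T,*f(273,364,5,225,110),.225))
print("bracket",onz(T,*f(268,238,5,225,110),.225))
m=tri((T,*f(342,332,10,385,215)),(S,*f(643,121,5.5,210,150)));print("mug rim c",m)
mc=onz(T,*f(342,332,10,385,215),.085);print(mc)
a=onz(T,*f(349,205,10,385,215),.082);b=onz(T,*f(368,85,10,385,215),.079);print(a,b,np.degrees(np.arctan2(*(b-a)[1::-1])),np.degrees(np.arctan2(*(b-mc)[1::-1])),np.degrees(np.arctan2(*(a-mc)[1::-1])))
# tray
hsv=cv2.cvtColor(np.array(T["pixels"]),cv2.COLOR_BGR2HSV)
print("tray c",onz(T,*f(279,283,5,225,110),.031), onz(T,*f(42,283,5,225,110),.031),onz(T,*f(516,283,5,225,110),.031))
p=tri((T,385,297),(S,362,190));print("purple",p)
E
```

```text
ring c (array([0.66356926, 0.01226751, 0.22529257]), [array([0. , 0.4]), array([-0.3, -0.1])])
front? (array([0.64194408, 0.01183918, 0.22780977]), [array([0. , 0.3]), array([-0.3, -0.1])])
ring onz top [0.66447564 0.01232027 0.225     ] front bar [0.64426834 0.01192357 0.225     ]
bracket [0.7038353  0.01404548 0.225     ]
mug rim c (array([ 0.50920108, -0.32999134,  0.08423114]), [array([0., 0.]), array([-0., -0.])])
[ 0.50914703 -0.32981123  0.085     ]
[ 0.5411861  -0.33383263  0.082     ] [ 0.57184675 -0.34079001  0.079     ] -12.784814086466785 -9.931853721242206 -7.154083266670382
tray c [0.73485231 0.0122062  0.031     ] [0.7359709 0.1386344 0.031    ] [ 0.73373908 -0.11361687  0.031     ]
purple (array([ 0.39147553, -0.24075742,  0.09418984]), [array([ 0. , -1.1]), array([0.9, 0.2])])
```

```bash
cat >> h.py <<'E'
from scipy.spatial.transform import Rotation as Ro
def plan(pt,Rt,n,p=None,R=None,show=True,nd=4):
    s=observe()
    p=np.array(s["position"]) if p is None else np.array(p); R=np.array(s["tool_rot"]) if R is None else R
    rv=Ro.from_matrix(R.T@Rt).as_rotvec()/n; dr=np.round(rv,nd)
    D=(np.array(pt)-p); drs=[];sl=[]
    for i in range(n):
        d=(np.array(pt)-p)/(n-i); s_=np.round(R.T@d,nd); p=p+R@s_; R=R@Ro.from_rotvec(dr).as_matrix()
        drs.append(dr.tolist()); sl.append(s_.tolist())
    if show:
        for k in range(0,n,10): print("dr",drs[k:k+10]);print("sl",sl[k:k+10])
    return p,R
def toolR(yaw,tilt=0.):
    # tool x = mug y, tool z down; tilt: mug mouth to -x by tilt (rad)
    x=np.array([np.cos(yaw),np.sin(yaw),0]);y=np.array([-x[1],x[0],0]);z=np.array([0,0,1.])
    M=np.stack([x,y,z],1)@Ro.from_euler('y',-tilt).as_matrix()
    return np.stack([M[:,1],M[:,0],-M[:,2]],1)
E
python3 - <<'E'
from h import *
yaw=np.radians(-10);mx=np.array([np.cos(yaw),np.sin(yaw),0])
print(plan(np.array([.509,-.33,.175])-.04*mx,toolR(yaw),20))
E
```

```text
dr [[-0.0001, 0.0, -0.1354], [-0.0001, 0.0, -0.1354], [-0.0001, 0.0, -0.1354], [-0.0001, 0.0, -0.1354], [-0.0001, 0.0, -0.1354], [-0.0001, 0.0, -0.1354], [-0.0001, 0.0, -0.1354], [-0.0001, 0.0, -0.1354], [-0.0001, 0.0, -0.1354], [-0.0001, 0.0, -0.1354]]
sl [[-0.0059, -0.0186, 0.0034], [-0.0033, -0.0192, 0.0033], [-0.0007, -0.0195, 0.0034], [0.0019, -0.0194, 0.0033], [0.0045, -0.0189, 0.0033], [0.0071, -0.0181, 0.0033], [0.0094, -0.017, 0.0033], [0.0117, -0.0156, 0.0034], [0.0137, -0.0139, 0.0033], [0.0154, -0.0119, 0.0033]]
dr [[-0.0001, 0.0, -0.1354], [-0.0001, 0.0, -0.1354], [-0.0001, 0.0, -0.1354], [-0.0001, 0.0, -0.1354], [-0.0001, 0.0, -0.1354], [-0.0001, 0.0, -0.1354], [-0.0001, 0.0, -0.1354], [-0.0001, 0.0, -0.1354], [-0.0001, 0.0, -0.1354], [-0.0001, 0.0, -0.1354]]
sl [[0.0169, -0.0097, 0.0034], [0.018, -0.0074, 0.0033], [0.0188, -0.0048, 0.0034], [0.0193, -0.0023, 0.0033], [0.0195, 0.0004, 0.0034], [0.0192, 0.003, 0.0033], [0.0187, 0.0056, 0.0034], [0.0177, 0.008, 0.0033], [0.0165, 0.0103, 0.0034], [0.0149, 0.0125, 0.0033]]
(array([ 0.46959028, -0.32309296,  0.17502175]), array([[ 1.73885296e-01,  9.84765913e-01,  1.72561391e-06],
       [ 9.84765827e-01, -1.73885280e-01, -4.18766774e-04],
       [-4.12087186e-04,  7.45167100e-05, -9.99999912e-01]]))
```

Request:
{"name": "jog_arm", "arguments": {"dr": [[0, 0, -0.135], [0, 0, -0.135], [0, 0, -0.135], [0, 0, -0.135], [0, 0, -0.135], [0, 0, -0.135], [0, 0, -0.135], [0, 0, -0.135], [0, 0, -0.135], [0, 0, -0.135]], "slide": [[-0.006, -0.0185, 0.0033], [-0.0033, -0.019, 0.0033], [-0.0007, -0.0195, 0.0033], [0.002, -0.0195, 0.0033], [0.0045, -0.019, 0.0033], [0.007, -0.018, 0.0033], [0.0095, -0.017, 0.0033], [0.0117, -0.0155, 0.0033], [0.0137, -0.014, 0.0033], [0.0154, -0.012, 0.0033]], "gripper": [1, 1, 1, 1, 1, 1, 1, 1, 1, 1]}}

```text
time_s: 1.15
position: [0.3059, -0.427, 0.209]
tool_rot: [[0.999, 0.044, -0.0], [0.044, -0.999, 0.0], [-0.0, -0.0, -1.0]]
ft_force: [0.2, -0.7, 0.2]
grip_width: 0.0854
```

Request:
{"name": "jog_arm", "arguments": {"dr": [[0, 0, -0.135], [0, 0, -0.135], [0, 0, -0.135], [0, 0, -0.135], [0, 0, -0.135], [0, 0, -0.135], [0, 0, -0.135], [0, 0, -0.135], [0, 0, -0.135], [0, 0, -0.135]], "slide": [[0.017, -0.0097, 0.0033], [0.018, -0.0074, 0.0033], [0.0188, -0.0048, 0.0033], [0.0193, -0.0023, 0.0033], [0.0195, 0.0004, 0.0033], [0.0192, 0.003, 0.0033], [0.0187, 0.0056, 0.0033], [0.0177, 0.008, 0.0033], [0.0165, 0.0103, 0.0033], [0.0149, 0.0125, 0.0033]], "gripper": [1, 1, 1, 1, 1, 1, 1, 1, 1, 1]}}

```text
time_s: 2.15
position: [0.4709, -0.3239, 0.1759]
tool_rot: [[0.176, 0.984, -0.0], [0.984, -0.176, 0.0], [0.0, -0.001, -1.0]]
ft_force: [-0.2, -0.8, -0.0]
grip_width: 0.0853
```

```bash
python3 - <<'E'
from h import *
d=snap("wrist","w1");s=observe()
for k in s: print(k,np.round(s[k],4).tolist())
E
```

```text
time_s 2.2
q [-46.1719, 27.1814, 77.045, 0.0647, 75.842, -126.5195]
qvel [-2.0513, -0.9189, 1.6126, -0.4076, 0.0758, 10.9797]
joint_efforts [-6.1948, -50.0094, -21.8778, -0.6372, 0.0951, 0.4069]
position [0.4726, -0.3223, 0.1753]
tool_rot [[0.1679, 0.9858, -0.0], [0.9858, -0.1679, 0.0016], [0.0016, -0.0003, -1.0]]
ft_force [0.3878, 3.0714, -1.7338]
wrist_torque [0.1049, -0.0085, -0.0663]
grip_width 0.085
```

View pics/w1.png

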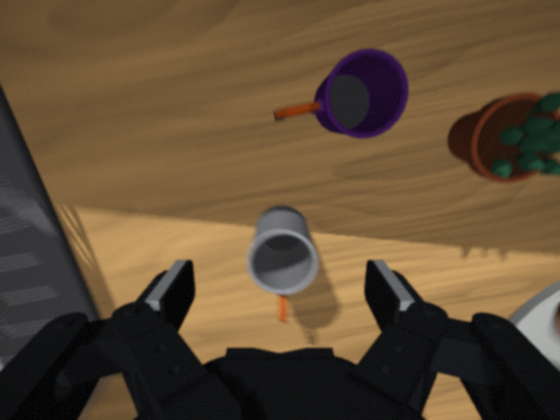

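The wrist camera looks back over the fingers from the tool's −y side. A half turn would put it on the handle side, where it can watch the hook meet the eye. I'll turn the tool round.

Request:
{"name": "jog_arm", "arguments": {"dr": [[0, 0, 0.149], [0, 0, 0.149], [0, 0, 0.149], [0, 0, 0.149], [0, 0, 0.149], [0, 0, 0.149], [0, 0, 0.149], [0, 0, 0.149], [0, 0, 0.149], [0, 0, 0.149]], "slide": [[0, 0, 0], [0, 0, 0], [0, 0, 0], [0, 0, 0], [0, 0, 0], [0, 0, 0], [0, 0, 0], [0, 0, 0], [0, 0, 0], [0, 0, 0]], "gripper": [1, 1, 1, 1, 1, 1, 1, 1, 1, 1]}}

```text
time_s: 3.2
position: [0.47, -0.3246, 0.1761]
tool_rot: [[0.994, -0.11, -0.0], [-0.11, -0.994, 0.0], [-0.0, -0.0, -1.0]]
ft_force: [0.3, -1.3, 0.3]
grip_width: 0.0855
```

Request:
{"name": "jog_arm", "arguments": {"dr": [[0, 0, 0.149], [0, 0, 0.149], [0, 0, 0.149], [0, 0, 0.149], [0, 0, 0.149], [0, 0, 0.149], [0, 0, 0.149], [0, 0, 0.149], [0, 0, 0.149], [0, 0, 0.149]], "slide": [[0, 0, 0], [0, 0, 0], [0, 0, 0], [0, 0, 0], [0, 0, 0], [0, 0, 0], [0, 0, 0], [0, 0, 0], [0, 0, 0], [0, 0, 0]], "gripper": [1, 1, 1, 1, 1, 1, 1, 1, 1, 1]}}

```text
time_s: 4.2
position: [0.47, -0.3246, 0.1761]
tool_rot: [[-0.029, -1.0, -0.0], [-1.0, 0.029, 0.0], [-0.0, 0.0, -1.0]]
ft_force: [-0.1, -0.1, -0.1]
grip_width: 0.0853
```

```bash
python3 - <<'E'
from h import *
d=snap("wrist","w2");d=snap("wrist","w2");s=observe()
for k in s: print(k,np.round(s[k],4).tolist())
im=np.array(d["pixels"]);cv2.imwrite("pics/w2c.png",cv2.resize(im[40:340,180:380],None,fx=2,fy=2,interpolation=cv2.INTER_CUBIC))
E
```

```text
time_s 4.3
q [-46.4898, 27.0515, 77.1276, -0.0024, 75.8497, 44.8837]
qvel [0.1003, 0.0412, -0.0891, 0.0643, -0.1529, -9.2158]
joint_efforts [0.0302, -48.1446, -21.5887, 0.0032, 0.0014, 1.5946]
position [0.4701, -0.3245, 0.1761]
tool_rot [[-0.024, -0.9997, -0.0004], [-0.9997, 0.024, 0.0003], [-0.0003, 0.0004, -1.0]]
ft_force [0.6728, 0.4322, -0.6463]
wrist_torque [-0.0555, -0.0319, 0.0072]
grip_width 0.0852
```

View pics/w2.png

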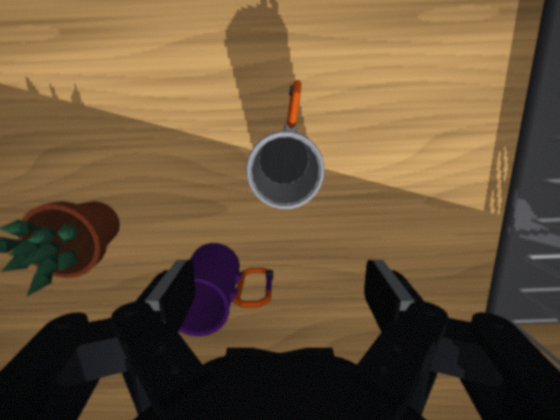

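```bash
python3 - <<'E'
from h import *
d=load("w2");s=observe();print(np.round(s["tool_rot"],3).tolist(),s["time_s"])
im=np.array(d["pixels"])
m=mask(d,(3,140,90),(18,255,255)); m[:, :200]=0; m[200:]=0
ys,xs=np.nonzero(m);print("orange",len(xs),xs.min(),xs.max(),ys.min(),ys.max())
for y in range(ys.min(),ys.max()+1,6): print(y,xs[ys==y].min(),xs[ys==y].max())
g=cv2.cvtColor(im,cv2.COLOR_BGR2HSV); 
# rim: bright low-sat
rm=((g[...,1]<60)&(g[...,2]>110)).astype(np.uint8)*255; k=np.zeros_like(rm);k[115:220,235:335]=rm[115:220,235:335]
pts=cv2.findNonZero(k);hull=cv2.convexHull(pts);e=cv2.fitEllipse(hull);print("ellipse",e)
c=onz(d,*e[0],.085);print("mug c",c)
for q in [(291.5,126),(297,84)]: 
    P=onz(d,*q,.082);print(P,np.degrees(np.arctan2(*(P-c)[1::-1])))
T=load("top0");f=lambda x,y,s,ox,oy:((x+.5)/s-.5+ox,(y+.5)/s-.5+oy)
print(tri((d,*e[0]),(T,*f(342,332,10,385,215))))
S=load("side0");print(tri((d,*e[0]),(T,*f(342,332,10,385,215)),(S,*f(643,121,5.5,210,150))))
E
```

```text
[[-0.024, -1.0, -0.0], [-1.0, 0.024, 0.0], [-0.0, 0.0, -1.0]] 4.3
orange 512 281 540 1 127
1 525 525Traceback (most recent call last):
  File "<stdin>", line 6, in <module>
    return umr_minimum(a, axis, None, out, keepdims, initial, where)
ValueError: zero-size array to reduction operation minimum which has no identity
```

View pics/w2c.png

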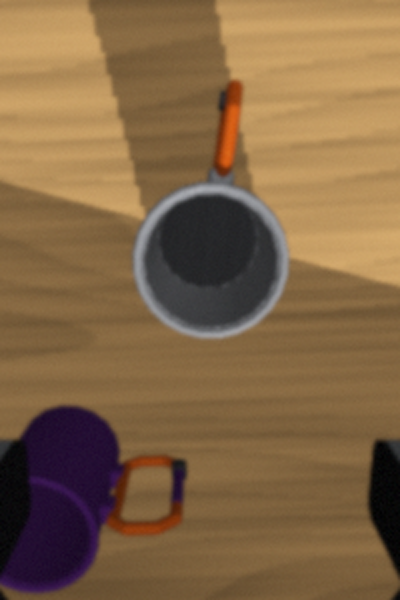

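```bash
python3 - <<'E'
from h import *
d=load("w2")
im=np.array(d["pixels"])
m=mask(d,(3,190,120),(16,255,255)); k=np.zeros_like(m);k[70:135,270:320]=m[70:135,270:320];m=k
ys,xs=np.nonzero(m);print("orange",len(xs),xs.min(),xs.max(),ys.min(),ys.max())
for y in range(ys.min(),ys.max()+1,6): 
    if (ys==y).any(): print(y,xs[ys==y].min(),xs[ys==y].max())
g=cv2.cvtColor(im,cv2.COLOR_BGR2HSV)
rm=((g[...,1]<60)&(g[...,2]>110)).astype(np.uint8)*255; k=np.zeros_like(rm);k[133:220,235:335]=rm[133:220,235:335]
hull=cv2.convexHull(cv2.findNonZero(k));e=cv2.fitEllipse(hull);print("ellipse",e)
c=onz(d,*e[0],.085);print("mug c",c)
for q in [(291.5,124),(297,84)]: 
    P=onz(d,*q,.082);print(P,np.degrees(np.arctan2(*(P-c)[1::-1])))
T=load("top0");S=load("side0");f=lambda x,y,s,ox,oy:((x+.5)/s-.5+ox,(y+.5)/s-.5+oy)
print(tri((d,*e[0]),(T,*f(342,332,10,385,215))))
print(tri((d,*e[0]),(T,*f(342,332,10,385,215)),(S,*f(643,121,5.5,210,150))))
E
```

```text
orange 301 289 300 81 124
81 295 299
87 295 300
93 293 299
99 292 298
105 291 298
111 290 297
117 289 296
123 291 294
ellipse ((284.8984069824219, 169.85882568359375), (78.03668212890625, 78.19495391845703), 46.8232536315918)
mug c [ 0.50920638 -0.33031279  0.085     ]
[ 0.54280283 -0.33632789  0.082     ] -10.150674211597783
[ 0.57018064 -0.34094588  0.082     ] -9.892130530748666
(array([ 0.50915983, -0.33019572,  0.08394372]), [array([-0.2, -0.1]), array([0.1, 0. ])])
(array([ 0.50916864, -0.33018107,  0.08408836]), [array([-0.2, -0.1]), array([0.1, 0. ]), array([0., 0.])])
```

```bash
cat >> h.py <<'E'
def toolR(yaw,tilt=0.):
    x=np.array([np.cos(yaw),np.sin(yaw),0]);y=np.array([-x[1],x[0],0]);z=np.array([0,0,1.])
    M=np.stack([x,y,z],1)@Ro.from_euler('y',-tilt).as_matrix()
    return np.stack([-M[:,1],-M[:,0],-M[:,2]],1)
E
python3 - <<'E'
from h import *
print(plan(np.array([.5092,-.3303,.115]),toolR(np.radians(-10)),10)[0])
E
```

```text
dr [[0.0, 0.0, 0.0151], [0.0, 0.0, 0.0151], [0.0, 0.0, 0.0151], [0.0, 0.0, 0.0151], [0.0, 0.0, 0.0151], [0.0, 0.0, 0.0151], [0.0, 0.0, 0.0151], [0.0, 0.0, 0.0151], [0.0, 0.0, 0.0151], [0.0, 0.0, 0.0151]]
sl [[0.0005, -0.0039, 0.0061], [0.0004, -0.0039, 0.0061], [0.0004, -0.0039, 0.0061], [0.0003, -0.004, 0.0061], [0.0002, -0.004, 0.0061], [0.0002, -0.0039, 0.0061], [0.0001, -0.004, 0.0061], [0.0001, -0.004, 0.0061], [0.0, -0.0039, 0.0062], [-0.0, -0.004, 0.0061]]
[ 0.50923252 -0.33035175  0.11503197]
```

Request:
{"name": "jog_arm", "arguments": {"dr": [[0, 0, 0.0153], [0, 0, 0.0153], [0, 0, 0.0153], [0, 0, 0.0153], [0, 0, 0.0153], [0, 0, 0.0153], [0, 0, 0.0153], [0, 0, 0.0153], [0, 0, 0.0153], [0, 0, 0.0153]], "slide": [[0.0005, -0.0039, 0.006], [0.0004, -0.0039, 0.006], [0.0004, -0.0039, 0.006], [0.0003, -0.004, 0.006], [0.0002, -0.004, 0.006], [0.0002, -0.004, 0.006], [0.0001, -0.004, 0.006], [0, -0.004, 0.006], [0, -0.004, 0.006], [0, -0.004, 0.006]], "gripper": [1, 1, 1, 1, 1, 1, 1, 1, 1, 1]}}

```text
time_s: 5.3
position: [0.5101, -0.3301, 0.1158]
tool_rot: [[-0.175, -0.985, -0.0], [-0.985, 0.175, 0.0], [-0.0, 0.0, -1.0]]
ft_force: [-0.2, -0.5, -0.0]
grip_width: 0.0855
```

```bash
python3 - <<'E'
from h import *
d=snap("wrist","w3");s=observe()
for k in ("time_s","position","tool_rot","ft_force"): print(k,np.round(s[k],4).tolist())
print(plan(np.array([.5092,-.3303,.048]),toolR(np.radians(-10)),6)[0])
E
```

```text
time_s 5.35
position [0.5102, -0.33, 0.1148]
tool_rot [[-0.1751, -0.9845, -0.0009], [-0.9845, 0.1751, 0.001], [-0.0008, 0.001, -1.0]]
ft_force [-0.3161, 0.8785, -1.0147]
dr [[0.0002, 0.0001, -0.0003], [0.0002, 0.0001, -0.0003], [0.0002, 0.0001, -0.0003], [0.0002, 0.0001, -0.0003], [0.0002, 0.0001, -0.0003], [0.0002, 0.0001, -0.0003]]
sl [[0.0001, 0.0001, 0.0111], [0.0001, 0.0002, 0.0111], [0.0001, 0.0001, 0.0111], [0.0001, 0.0002, 0.0112], [0.0001, 0.0001, 0.0111], [0.0, 0.0002, 0.0112]]
[ 0.50919706 -0.33027956  0.04799955]
```

View pics/w3.png

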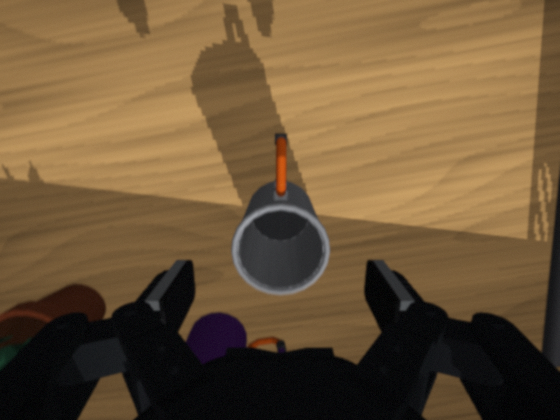

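The mug is centred between the pads: its rim is at (281,250), and the handle runs straight up the image at column 280. I'll go down and grip.

Request:
{"name": "jog_arm", "arguments": {"dr": [[0, 0, 0], [0, 0, 0], [0, 0, 0], [0, 0, 0], [0, 0, 0], [0, 0, 0], [0, 0, 0], [0, 0, 0], [0, 0, 0], [0, 0, 0]], "slide": [[0, 0.0002, 0.01], [0, 0.0002, 0.012], [0, 0.0002, 0.012], [0, 0.0002, 0.012], [0, 0, 0.012], [0, 0, 0.009], [0, 0, 0], [0, 0, 0], [0, 0, 0], [0, 0, 0]], "gripper": [1, 1, 1, 1, 1, 1, 0.6, 0.5, 0.4, 0.3], "force": 40}}

```text
time_s: 6.35
position: [0.5093, -0.3303, 0.0502]
tool_rot: [[-0.173, -0.985, 0.001], [-0.985, 0.173, -0.001], [0.001, -0.001, -1.0]]
ft_force: [-0.7, -0.8, 2.7]
grip_width: 0.058
```

Request:
{"name": "jog_arm", "arguments": {"dr": [[0, 0, 0], [0, 0, 0], [0, 0, 0], [0, 0, 0], [0, 0, 0], [0, 0, 0], [0, 0, 0], [0, 0, 0], [0, 0, 0], [0, 0, 0]], "slide": [[0, 0, 0], [0, 0, 0], [0, 0, 0], [0, 0, -0.003], [0, 0, -0.01], [0, 0, -0.02], [0, 0, -0.03], [0, 0, -0.03], [0, 0, -0.03], [0, 0, -0.03]], "gripper": [0.2, 0, -0.2, -0.2, -0.2, -0.2, -0.2, -0.2, -0.2, -0.2], "force": 40}}

```text
time_s: 7.35
position: [0.5088, -0.3297, 0.2041]
tool_rot: [[-0.173, -0.985, -0.0], [-0.985, 0.173, 0.0], [-0.0, 0.0, -1.0]]
ft_force: [-0.1, -0.1, -0.7]
grip_width: 0.058
```

```bash
python3 - <<'E'
from h import *
d=snap("wrist","w4");s=observe()
for k in ("time_s","q","position","tool_rot","ft_force","grip_width"): print(k,np.round(s[k],4).tolist())
E
```

```text
time_s 7.4
q [-44.1172, 28.7839, 68.1929, 0.0016, 82.5237, 55.8534]
position [0.51, -0.3309, 0.2095]
tool_rot [[-0.1732, -0.9849, 0.0063], [-0.9849, 0.1731, -0.006], [0.0049, -0.0072, -1.0]]
ft_force [-0.4123, -0.1477, 4.1213]
grip_width 0.0582
```

View pics/w4.png

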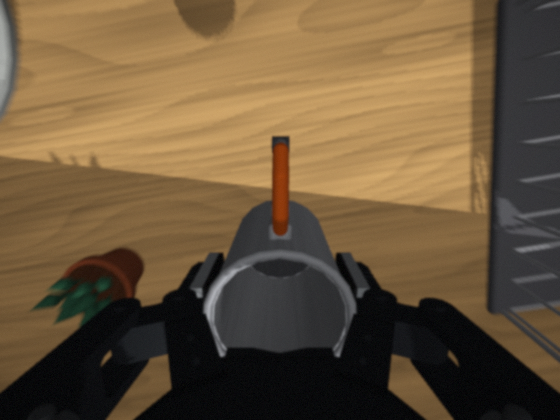

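```bash
python3 - <<'E'
from h import *
print(plan(np.array([.54,.0122,.2205]),toolR(0),10,p=[.509,-.330,.206]))
E
```

```text
dr [[-0.0007, -0.0005, -0.0174], [-0.0007, -0.0005, -0.0174], [-0.0007, -0.0005, -0.0174], [-0.0007, -0.0005, -0.0174], [-0.0007, -0.0005, -0.0174], [-0.0007, -0.0005, -0.0174], [-0.0007, -0.0005, -0.0174], [-0.0007, -0.0005, -0.0174], [-0.0007, -0.0005, -0.0174], [-0.0007, -0.0005, -0.0174]]
sl [[-0.0342, 0.0029, -0.0016], [-0.0343, 0.0023, -0.0016], [-0.0343, 0.0017, -0.0016], [-0.0343, 0.0011, -0.0016], [-0.0344, 0.0005, -0.0016], [-0.0344, -0.0001, -0.0015], [-0.0343, -0.0008, -0.0015], [-0.0343, -0.0013, -0.0015], [-0.0343, -0.002, -0.0015], [-0.0343, -0.0025, -0.0016]]
(array([0.53998571, 0.01219323, 0.22052739]), array([[-2.36310075e-05, -9.99999968e-01, -2.52597756e-04],
       [-9.99999891e-01,  2.37489138e-05, -4.66782379e-04],
       [ 4.66788363e-04,  2.52586698e-04, -9.99999859e-01]]))
```

Request:
{"name": "jog_arm", "arguments": {"dr": [[0, 0, -0.017], [0, 0, -0.017], [0, 0, -0.017], [0, 0, -0.018], [0, 0, -0.018], [0, 0, -0.018], [0, 0, -0.018], [0, 0, -0.017], [0, 0, -0.017], [0, 0, -0.017]], "slide": [[-0.01, 0.001, -0.0015], [-0.024, 0.0018, -0.0015], [-0.038, 0.002, -0.0015], [-0.045, 0.0017, -0.0015], [-0.048, 0.001, -0.0015], [-0.048, 0, -0.0015], [-0.045, -0.001, -0.0015], [-0.038, -0.0015, -0.0015], [-0.027, -0.0016, -0.0015], [-0.02, -0.0016, -0.0015]], "gripper": [-0.2, -0.2, -0.2, -0.2, -0.2, -0.2, -0.2, -0.2, -0.2, -0.2]}}

```text
time_s: 8.4
position: [0.538, 0.0148, 0.2163]
tool_rot: [[0.003, -1.0, -0.003], [-1.0, -0.003, 0.001], [-0.001, 0.003, -1.0]]
ft_force: [-0.0, -1.0, -1.0]
grip_width: 0.058
```

Request:
{"name": "jog_arm", "arguments": {"dr": [[0, 0, 0], [0, 0, 0], [0, 0, 0], [0, 0, 0], [0, 0, 0], [0, 0, 0], [0, 0, 0], [0, 0, 0], [0, 0, 0], [0, 0, 0]], "slide": [[0, 0, 0], [0, 0, 0], [0, 0, 0], [0, 0, 0], [0, 0, 0], [0, 0, 0], [0, 0, 0], [0, 0, 0], [0, 0, 0], [0, 0, 0]], "gripper": [-0.2, -0.2, -0.2, -0.2, -0.2, -0.2, -0.2, -0.2, -0.2, -0.2]}}

```text
time_s: 9.4
position: [0.5391, 0.0121, 0.2174]
tool_rot: [[-0.0, -1.0, 0.0], [-1.0, 0.0, -0.0], [0.0, -0.0, -1.0]]
ft_force: [-0.6, 0.0, -1.8]
grip_width: 0.0579
```

```bash
python3 - <<'E'
from h import *
d=snap("wrist","w5");s=observe()
for k in ("time_s","q","position","tool_rot","ft_force","wrist_torque","grip_width"): print(k,np.round(s[k],4).tolist())
snap("side","s5");snap("top","t5")
for i in range(3): print(np.round(observe()["ft_force"],2))
R=np.array(s["tool_rot"]);p=np.array(s["position"])
O=p+R@[0,0,.0495]
mugp=lambda x,y,z:O-R[:,1]*x-R[:,0]*y-R[:,2]*z
print("pred rim c",proj(d,mugp(0,0,.085)),"front rim",proj(d,mugp(.029,0,.085)),"arm end",proj(d,mugp(.067,0,.0815)),"arm base",proj(d,mugp(.032,0,.085)))
im=np.array(d["pixels"]);cv2.imwrite("pics/w5c.png",cv2.resize(im[0:300,130:430],None,fx=2,fy=2,interpolation=cv2.INTER_CUBIC))
E
```

```text
time_s 9.45
q [-11.3052, 21.8529, 78.5724, 0.0012, 79.5737, 78.7064]
position [0.5391, 0.0121, 0.2173]
tool_rot [[-0.0002, -1.0, 0.0], [-1.0, 0.0002, 0.0], [-0.0, -0.0, -1.0]]
ft_force [0.2366, -0.4141, -0.5657]
wrist_torque [0.0332, 0.0335, -0.028]
grip_width 0.0582
[ 0.13  0.42 -0.79]
[ 0.13  0.42 -0.79]
[ 0.13  0.42 -0.79]
pred rim c [279.07862044 319.86812308] front rim [279.07403391 251.30398031] arm end [279.07827255 142.38135124] arm base [279.07351742 243.58302863]
```

View pics/w5c.png

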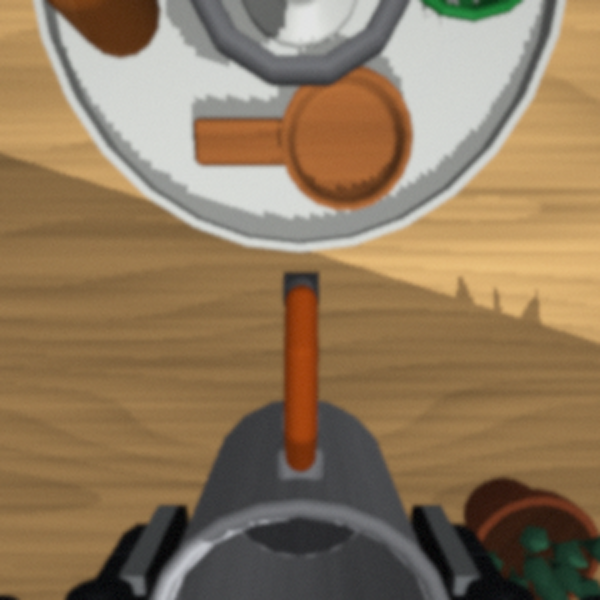

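The hook is aligned: the orange arm end sits at row about 142, as predicted. The front bar of the eye is at the top, at about crop (300,75). Next I'll measure the eye.

```bash
python3 - <<'E'
from h import *
d=load("w5");T=load("t5");S=load("s5")
im=np.array(d["pixels"]);g=im.mean(2)
for c in range(262,304,6): print(c,[int(x) for x in g[24:52,c]])
for (dd,n,r) in ((T,"t5c",(130,200,250,310)),(S,"s5c",(150,230,210,310))):
    i=np.array(dd["pixels"])[r[0]:r[1],r[2]:r[3]];cv2.imwrite(f"pics/{n}.png",cv2.resize(i,None,fx=7,fy=7,interpolation=cv2.INTER_CUBIC))
for v in (29.5,36.5,44): print(onz(d,280,v,.225))
# ring lateral extents
for r in (4,8,12): print(r,[int(x) for x in g[r,215:345:2]])
E
```

```text
262 [137, 116, 112, 113, 112, 115, 114, 112, 108, 99, 95, 89, 81, 75, 69, 77, 111, 159, 194, 207, 213, 211, 211, 211, 209, 196, 176, 156]
268 [207, 206, 193, 163, 126, 113, 111, 114, 115, 113, 109, 103, 95, 90, 82, 73, 67, 69, 104, 152, 180, 190, 191, 185, 168, 153, 148, 148]
274 [201, 207, 196, 167, 130, 113, 115, 113, 114, 116, 110, 102, 96, 88, 81, 73, 65, 61, 83, 116, 138, 145, 147, 145, 140, 140, 132, 127]
280 [159, 157, 142, 127, 114, 112, 112, 114, 115, 114, 109, 102, 95, 89, 80, 73, 64, 58, 68, 89, 100, 107, 110, 111, 109, 104, 100, 97]
286 [142, 142, 136, 124, 111, 112, 110, 114, 116, 113, 109, 100, 94, 92, 82, 73, 62, 59, 69, 85, 99, 102, 101, 99, 104, 106, 109, 110]
292 [141, 140, 131, 118, 106, 109, 112, 113, 116, 113, 110, 103, 96, 90, 81, 73, 61, 60, 66, 83, 101, 112, 115, 112, 109, 110, 109, 110]
298 [104, 103, 106, 109, 111, 115, 112, 110, 104, 99, 94, 89, 84, 76, 70, 67, 74, 88, 102, 112, 116, 113, 113, 108, 112, 108, 108, 110]
[0.64600664 0.01170846 0.225     ]
[0.64368384 0.01170695 0.225     ]
[0.64116339 0.01170532 0.225     ]
4 [142, 141, 140, 140, 141, 134, 96,
[... 220 characters left out ...]
8, 98, 110, 108, 102, 94, 92, 161, 204, 203, 200, 165, 162]
8 [146, 139, 140, 139, 140, 139, 134, 96, 72, 89, 102, 113, 111, 106, 100, 123, 140, 141, 140, 134, 96, 96, 100, 101, 100, 100, 100, 100, 114, 188, 210, 219, 223, 226, 226, 226, 225, 218, 215, 212, 208, 207, 205, 201, 184, 185, 206, 207, 207, 204, 154, 95, 101, 108, 111, 103, 91, 92, 162, 203, 205, 206, 206, 198, 194]
12 [189, 155, 142, 142, 140, 144, 143, 136, 107, 76, 88, 102, 112, 114, 110, 103, 125, 140, 143, 141, 138, 104, 86, 96, 99, 100, 98, 101, 118, 191, 215, 221, 224, 226, 227, 226, 226, 220, 217, 213, 212, 206, 192, 177, 196, 206, 209, 207, 200, 142, 93, 102, 113, 110, 103, 92, 101, 177, 206, 205, 206, 206, 207, 206, 208]
```

View pics/s5c.png

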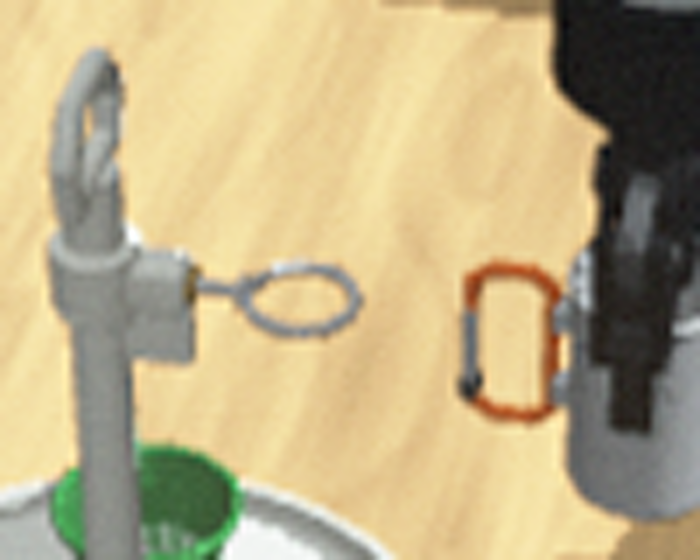

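View pics/t5c.png

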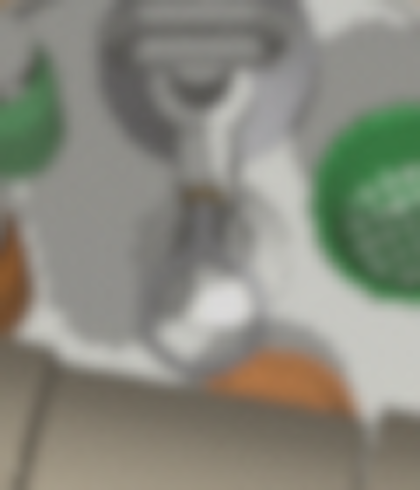

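The ring's front bar is at x ≈ 0.644, y ≈ 0.0115, and square to the tool. I'll move up 3 mm and forward 28 mm to just short of contact.

Request:
{"name": "jog_arm", "arguments": {"dr": [[0, 0, 0], [0, 0, 0], [0, 0, 0], [0, 0, 0], [0, 0, 0], [0, 0, 0], [0, 0, 0], [0, 0, 0], [0, 0, 0], [0, 0, 0]], "slide": [[0, -0.002, -0.001], [0, -0.004, -0.001], [0, -0.005, -0.001], [0, -0.005, 0], [0, -0.005, 0], [0, -0.004, 0], [0, -0.002, 0], [0, -0.001, 0], [0, 0, 0], [0, 0, 0]], "gripper": [-0.2, -0.2, -0.2, -0.2, -0.2, -0.2, -0.2, -0.2, -0.2, -0.2]}}

```text
time_s: 10.55
position: [0.567, 0.0121, 0.2203]
tool_rot: [[-0.0, -1.0, -0.0], [-1.0, 0.0, 0.0], [-0.0, 0.0, -1.0]]
ft_force: [0.9, 0.2, -1.5]
grip_width: 0.0582
```

```bash
cat >> h.py <<'E'
def st(wn=None):
    d=snap("wrist",wn) if wn else None
    s=observe()
    for k in ("time_s","position","tool_rot","ft_force","wrist_torque","grip_width"): print(k,np.round(s[k],4).tolist())
    R=np.array(s["tool_rot"]);p=np.array(s["position"]);O=p+R@[0,0,.0495]
    M=np.stack([-R[:,1],-R[:,0],-R[:,2]],1)
    print("mug O",np.round(O,4),"bar(.644,.0115,.225) in mug",np.round(M.T@(np.array([.644,.0115,.225])-O),4))
    return d,s,O,M
E
python3 - <<'E'
from h import *
d,s,O,M=st("w6")
im=np.array(d["pixels"]);cv2.imwrite("pics/w6c.png",cv2.resize(im[0:300,130:430],None,fx=2,fy=2,interpolation=cv2.INTER_CUBIC))
print(s["q"])
E
```

```text
time_s 10.6
position [0.567, 0.012, 0.2204]
tool_rot [[-0.0002, -1.0, -0.0], [-1.0, 0.0002, -0.0], [0.0, 0.0, -1.0]]
ft_force [-0.3486, -1.0037, -0.9201]
wrist_torque [-0.0105, 0.0364, -0.0113]
grip_width 0.0579
mug O [0.567  0.012  0.1709] bar(.644,.0115,.225) in mug [ 0.077  -0.0005  0.0541]
[-1.07405269e+01  2.44588545e+01  7.37667193e+01 -2.47661619e-03
  8.17754626e+01  7.92723436e+01]
```

View pics/w6c.png

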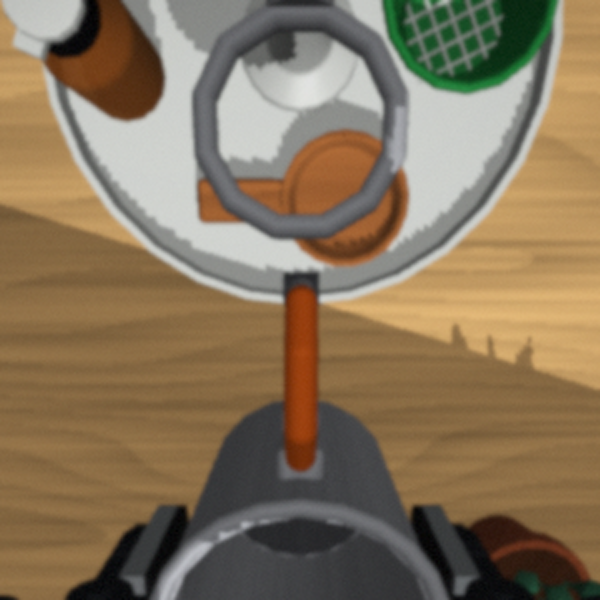

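```bash
python3 - <<'E'
from h import *
d=load("w6");g=np.array(d["pixels"]).mean(2)
print([int(x) for x in g[100:126,280]],[int(x) for x in g[100:126,276]]);
print("top",[int(x) for x in g[0:24,280]])
for v in (107,113,119): print(v,onz(d,280,v,.225))
f=lambda x,y:((x+.5)/2-.5+130,(y+.5)/2-.5)
for q in [(194,110),(218,110),(382,110),(407,110),(301,237),(301,213),(301,5),(301,30)]: print(q,onz(d,*f(*q),.225))
E
```

```text
[102, 100, 103, 103, 102, 102, 100, 96, 100, 108, 111, 116, 116, 111, 102, 96, 89, 78, 70, 74, 84, 96, 109, 131, 155, 180] [78, 77, 75, 75, 76, 76, 77, 89, 98, 109, 113, 115, 114, 111, 103, 96, 88, 79, 80, 115, 161, 190, 203, 206, 208, 207]
top [39, 40, 56, 81, 100, 108, 106, 99, 93, 86, 81, 71, 66, 59, 52, 70, 103, 125, 134, 136, 136, 135, 135, 135]
107 [0.64665944 0.01168391 0.225     ]
113 [0.64431634 0.01168244 0.225     ]
119 [0.64194677 0.01168096 0.225     ]
(194, 110) [0.66601209 0.03261881 0.225     ]
(218, 110) [0.66601131 0.02790357 0.225     ]
(382, 110) [ 0.66600599 -0.00431342  0.225     ]
(407, 110) [ 0.66600518 -0.00922396  0.225     ]
(301, 237) [0.64224442 0.01157705 0.225     ]
(301, 213) [0.64695048 0.01158116 0.225     ]
(301, 5) [0.68372273 0.01161327 0.225     ]
(301, 30) [0.67964974 0.01160971 0.225     ]
```

Request:
{"name": "jog_arm", "arguments": {"dr": [[0, 0, 0], [0, 0, 0], [0, 0, 0], [0, 0, 0], [0, 0, 0], [0, 0, 0], [0, 0, 0], [0, 0, 0], [0, 0, 0], [0, 0, 0]], "slide": [[0, -0.001, 0], [0, -0.0015, 0], [0, -0.0015, 0], [0, -0.0015, 0], [0, -0.0015, 0], [0, -0.001, 0], [0, -0.001, 0], [0, -0.001, 0], [0, 0, 0], [0, 0, 0]], "gripper": [-0.2, -0.2, -0.2, -0.2, -0.2, -0.2, -0.2, -0.2, -0.2, -0.2]}}

```text
time_s: 11.6
position: [0.5769, 0.0121, 0.2203]
tool_rot: [[-0.0, -1.0, -0.001], [-1.0, 0.0, 0.0], [-0.0, 0.001, -1.0]]
ft_force: [-2.3, -1.1, -2.0]
grip_width: 0.0576
```

```bash
sed -i 's/\.644,\.0115/.6445,.0116/g' h.py; python3 - <<'E'
from h import *
d,s,O,M=st("w7"); F=[]
for i in range(4): snap("side","s7");F.append(observe()["ft_force"])
print(np.round(F,1).tolist())
E
```

```text
time_s 11.65
position [0.5769, 0.012, 0.2202]
tool_rot [[-0.0002, -1.0, -0.0006], [-1.0, 0.0002, 0.0], [-0.0, 0.0006, -1.0]]
ft_force [-2.6735, 0.2139, -1.4672]
wrist_torque [-0.0463, 0.3405, -0.0353]
grip_width 0.0582
mug O [0.5769 0.012  0.1707] bar(.6445,.0116,.225) in mug [ 0.0676 -0.0004  0.0543]
[[-3.1, 0.2, -0.8], [-2.4, -0.3, -1.2], [-3.3, 0.1, -0.9], [-2.3, -0.2, -2.1]]
```

Contact shows about 2.7 N at 1.9 mm of press, which matches the visual estimate. I'll press on to x ≈ 57 mm.

Request:
{"name": "jog_arm", "arguments": {"dr": [[0, 0, 0], [0, 0, 0], [0, 0, 0], [0, 0, 0], [0, 0, 0], [0, 0, 0], [0, 0, 0], [0, 0, 0], [0, 0, 0], [0, 0, 0]], "slide": [[0, -0.001, 0], [0, -0.0015, 0], [0, -0.0015, 0], [0, -0.0015, 0], [0, -0.0015, 0], [0, -0.001, 0], [0, -0.001, 0], [0, -0.001, 0], [0, 0, 0], [0, 0, 0]], "gripper": [-0.2, -0.2, -0.2, -0.2, -0.2, -0.2, -0.2, -0.2, -0.2, -0.2]}}

```text
time_s: 12.85
position: [0.5871, 0.0121, 0.2202]
tool_rot: [[-0.0, -1.0, -0.0], [-1.0, 0.0, 0.0], [-0.0, 0.0, -1.0]]
ft_force: [-4.4, 0.2, -0.2]
grip_width: 0.058
```

```bash
python3 - <<'E'
from h import *
d,s,O,M=st("w8"); F=[]
for i in range(4): S=snap("side","s8");F.append(observe()["ft_force"])
print(np.round(F,1).tolist())
im=np.array(d["pixels"]);cv2.imwrite("pics/w8c.png",cv2.resize(im[0:300,130:430],None,fx=2,fy=2,interpolation=cv2.INTER_CUBIC))
cv2.imwrite("pics/s8c.png",cv2.resize(np.array(S["pixels"])[150:230,210:310],None,fx=7,fy=7,interpolation=cv2.INTER_CUBIC))
E
```

```text
time_s 12.9
position [0.587, 0.0121, 0.2202]
tool_rot [[-0.0002, -1.0, -0.0003], [-1.0, 0.0002, 0.0001], [-0.0001, 0.0003, -1.0]]
ft_force [-3.9678, -0.5034, -1.9242]
wrist_torque [0.0082, 0.6434, -0.0012]
grip_width 0.0578
mug O [0.587  0.0121 0.1707] bar(.6445,.0116,.225) in mug [ 0.0575 -0.0005  0.0543]
[[-4.8, 0.4, -1.7], [-4.6, -0.3, -1.6], [-3.7, 0.2, -1.1], [-3.9, 0.4, -1.7]]
```

View pics/w8c.png

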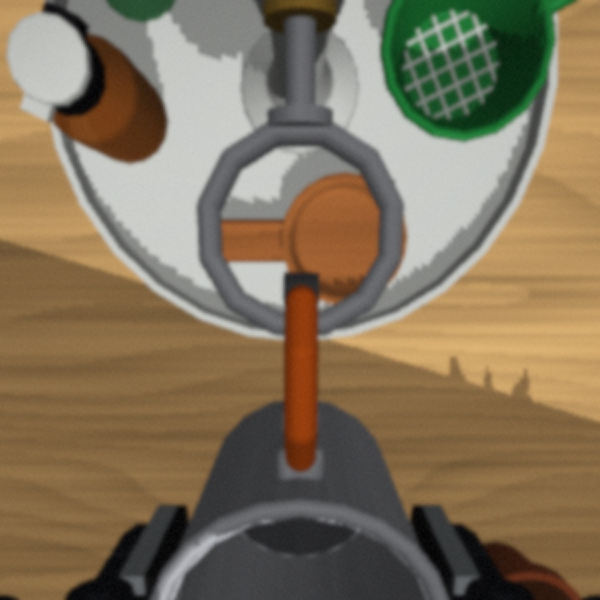

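View pics/s8c.png

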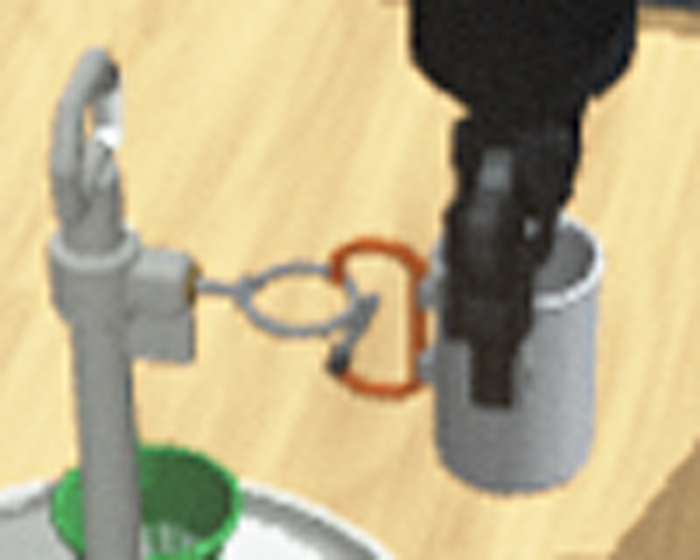

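```bash
python3 - <<'E'
from h import *
d=load("w8");g=np.array(d["pixels"]).mean(2)
for c in (264,268,270,291,293,297):
  print(c,[int(x) for x in g[148:176,c]])
for v in (156,161,167): print(v,onz(d,270,v,.225))
E
```

```text
264 [202, 200, 187, 161, 127, 108, 100, 100, 108, 112, 113, 111, 110, 102, 94, 91, 91, 116, 158, 182, 178, 150, 122, 109, 107, 100, 101, 104]
268 [202, 202, 199, 188, 165, 141, 123, 107, 98, 101, 105, 111, 112, 110, 107, 103, 96, 89, 101, 136, 163, 157, 133, 114, 105, 104, 100, 103]
270 [184, 186, 189, 188, 168, 150, 132, 116, 102, 96, 100, 105, 109, 110, 106, 101, 92, 86, 92, 121, 149, 152, 131, 112, 103, 98, 99, 98]
291 [99, 124, 152, 170, 168, 153, 129, 107, 94, 94, 99, 105, 110, 110, 108, 102, 97, 88, 94, 124, 156, 153, 131, 113, 106, 98, 99, 101]
293 [90, 106, 124, 134, 136, 123, 105, 91, 94, 99, 105, 111, 112, 110, 103, 99, 93, 91, 107, 144, 167, 153, 128, 111, 105, 102, 102, 102]
297 [76, 85, 93, 97, 93, 91, 97, 100, 106, 110, 109, 108, 104, 97, 91, 92, 112, 156, 185, 195, 188, 169, 144, 122, 105, 101, 101, 102]
156 [0.64678154 0.01599372 0.225     ]
161 [0.64464194 0.01601348 0.225     ]
167 [0.64204655 0.01603746 0.225     ]
```

Request:
{"name": "jog_arm", "arguments": {"dr": [[0, 0, 0], [0, 0, 0], [0, 0, 0], [0, 0, 0], [0, 0, 0], [0, 0, 0], [0, 0, 0], [0, 0, 0], [0, 0, 0], [0, 0, 0]], "slide": [[0, -0.0005, 0], [0, -0.0005, 0], [0, 0, 0.001], [0, 0, 0.001], [0, 0, 0.001], [0, 0, 0.001], [0, 0, 0.001], [0, 0, 0.001], [0, 0, 0.001], [0, 0, 0]], "gripper": [-0.2, -0.2, -0.2, -0.2, -0.2, -0.2, -0.2, -0.2, -0.2, -0.2]}}

```text
time_s: 14.1
position: [0.5881, 0.012, 0.213]
tool_rot: [[-0.0, -1.0, -0.0], [-1.0, 0.0, 0.0], [-0.0, 0.0, -1.0]]
ft_force: [-3.1, -0.4, -2.5]
grip_width: 0.0581
```

```bash
python3 - <<'E'
from h import *
d,s,O,M=st("w9"); F=[]
for i in range(3): S=snap("side","s9");F.append(observe()["ft_force"])
print(np.round(F,1).tolist())
im=np.array(d["pixels"]);cv2.imwrite("pics/w9c.png",cv2.resize(im[0:300,130:430],None,fx=2,fy=2,interpolation=cv2.INTER_CUBIC))
cv2.imwrite("pics/s9c.png",cv2.resize(np.array(S["pixels"])[150:230,210:310],None,fx=7,fy=7,interpolation=cv2.INTER_CUBIC))
E
```

```text
time_s 14.15
position [0.5881, 0.012, 0.213]
tool_rot [[-0.0002, -1.0, -0.0005], [-1.0, 0.0002, 0.0001], [-0.0001, 0.0005, -1.0]]
ft_force [-1.9518, 0.1262, -1.569]
wrist_torque [0.0061, 0.4871, -0.0749]
grip_width 0.0583
mug O [0.588  0.012  0.1635] bar(.6445,.0116,.225) in mug [ 0.0564 -0.0004  0.0615]
[[-3.5, 0.3, -2.8], [-2.4, -0.3, -3.0], [-2.3, -0.7, -3.2]]
```

View pics/s9c.png

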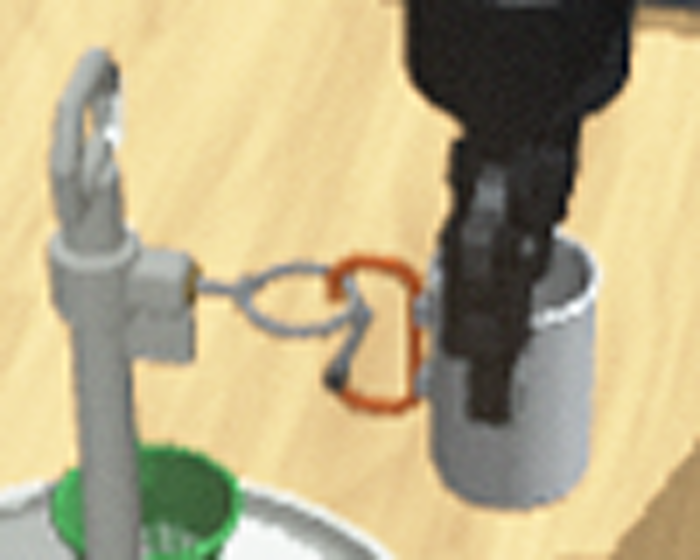

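The gate tip is just at the bar, which is passing the nose, and the forces are small. I'll continue down.

Request:
{"name": "jog_arm", "arguments": {"dr": [[0, 0, 0], [0, 0, 0], [0, 0, 0], [0, 0, 0], [0, 0, 0], [0, 0, 0], [0, 0, 0], [0, 0, 0], [0, 0, 0], [0, 0, 0]], "slide": [[0, 0, 0.001], [0, 0, 0.0015], [0, 0, 0.0015], [0, 0, 0.0015], [0, 0, 0.0015], [0, 0, 0.0015], [0, 0, 0.0015], [0, 0, 0.0015], [0, 0, 0.001], [0, 0, 0]], "gripper": [-0.2, -0.2, -0.2, -0.2, -0.2, -0.2, -0.2, -0.2, -0.2, -0.2]}}

```text
time_s: 15.3
position: [0.5883, 0.012, 0.2009]
tool_rot: [[-0.0, -1.0, 0.001], [-1.0, 0.0, -0.0], [0.0, -0.001, -1.0]]
ft_force: [0.6, -0.4, -0.4]
grip_width: 0.0579
```

```bash
python3 - <<'E'
from h import *
d,s,O,M=st("w10"); F=[]
for i in range(3): S=snap("side","s10");F.append(observe()["ft_force"])
print(np.round(F,1).tolist(),s["q"])
im=np.array(d["pixels"]);cv2.imwrite("pics/w10c.png",cv2.resize(im[0:300,130:430],None,fx=2,fy=2,interpolation=cv2.INTER_CUBIC))
cv2.imwrite("pics/s10c.png",cv2.resize(np.array(S["pixels"])[150:230,210:310],None,fx=7,fy=7,interpolation=cv2.INTER_CUBIC))
E
```

```text
time_s 15.35
position [0.5882, 0.012, 0.201]
tool_rot [[-0.0002, -1.0, 0.0005], [-1.0, 0.0002, -0.0001], [0.0001, -0.0005, -1.0]]
ft_force [0.3636, 0.0657, 0.1916]
wrist_torque [-0.0104, 0.0006, 0.0081]
grip_width 0.0582
mug O [0.5883 0.012  0.1515] bar(.6445,.0116,.225) in mug [ 0.0563 -0.0004  0.0735]
[[-0.1, 0.2, -0.2], [1.1, 0.6, -1.1], [0.5, -0.1, -0.6]] [-1.03483757e+01  2.74213405e+01  7.20611137e+01 -3.87941469e-04
  8.04895635e+01  7.96623275e+01]
```

View pics/s10c.png

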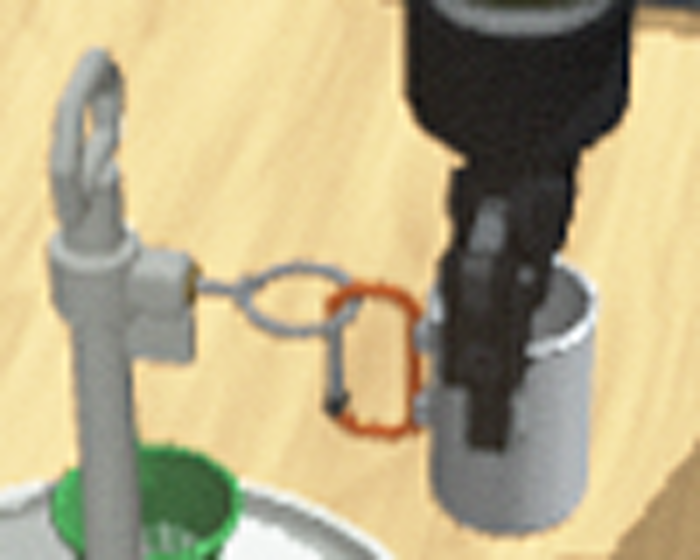

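View pics/w10c.png

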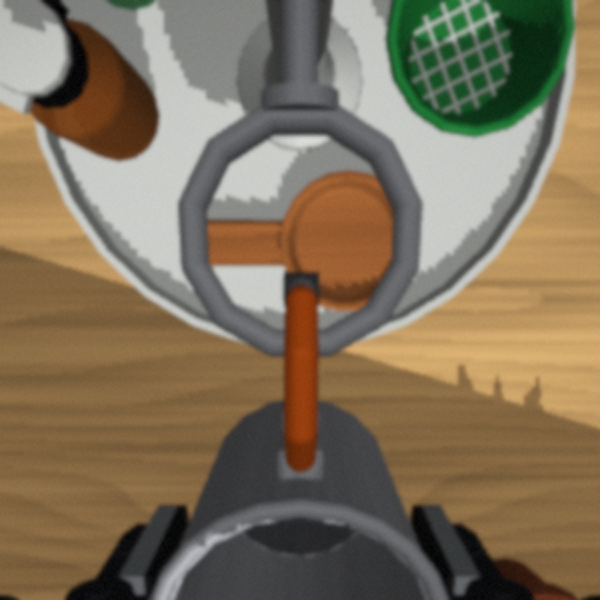

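The gate has snapped shut behind the bar, and the force is back to about zero. Now I'll tip the mug gently about the bar, starting with 0.3 rad.

Request:
{"name": "jog_arm", "arguments": {"dr": [[0.03, 0, 0], [0.03, 0, 0], [0.03, 0, 0], [0.03, 0, 0], [0.03, 0, 0], [0.03, 0, 0], [0.03, 0, 0], [0.03, 0, 0], [0.03, 0, 0], [0.03, 0, 0]], "slide": [[0, -0.0008, 0.0022], [0, -0.0008, 0.002], [0, -0.0008, 0.0017], [0, -0.0008, 0.0017], [0, -0.0008, 0.0017], [0, -0.0008, 0.0017], [0, -0.0008, 0.0017], [0, -0.0008, 0.0017], [0, -0.0008, 0.0017], [0, -0.0008, 0.0017]], "gripper": [-0.2, -0.2, -0.2, -0.2, -0.2, -0.2, -0.2, -0.2, -0.2, -0.2]}}

```text
time_s: 16.5
position: [0.5988, 0.012, 0.1848]
tool_rot: [[-0.0, -0.955, 0.298], [-1.0, 0.0, -0.0], [0.0, -0.298, -0.955]]
ft_force: [1.2, 0.3, 0.6]
grip_width: 0.0579
```

```bash
python3 - <<'E'
from h import *
d,s,O,M=st("w11"); F=[]
for i in range(3): S=snap("side","s11");F.append(observe()["ft_force"])
print(np.round(F,1).tolist(),np.round(s["q"],1)); print("tilt",np.arctan2(-M[0,2],M[2,2]))
st()
S=load("s11")
for X in ([.698,.0215,.205],[.698,.0215,.215],[.698,.0215,.235],[.698,.0215,.2]): print(X,(proj(S,X)-[210,150]+.5)*7)
cv2.imwrite("pics/s11c.png",cv2.resize(np.array(S["pixels"])[150:230,210:310],None,fx=7,fy=7,interpolation=cv2.INTER_CUBIC))
E
```

```text
time_s 16.55
position [0.5986, 0.012, 0.1846]
tool_rot [[-0.0004, -0.9542, 0.2993], [-1.0, 0.0003, -0.0003], [0.0002, -0.2993, -0.9542]]
ft_force [2.5283, -0.1728, 1.2772]
wrist_torque [-0.0447, -0.4422, -0.0406]
grip_width 0.058
mug O [0.6134 0.012  0.1374] bar(.6445,.0116,.225) in mug [ 0.0559 -0.0004  0.0743]
[[1.8, -0.9, 0.1], [0.6, 0.2, 1.1], [0.9, -0.3, 1.1]] [-11.6  22.9  84.9   4.2  55.2  76.5]
tilt 0.3039262943420359
time_s 16.7
position [0.5986, 0.012, 0.1848]
tool_rot [[-0.0003, -0.9552, 0.2959], [-1.0, 0.0002, -0.0003], [0.0002, -0.2959, -0.9552]]
ft_force [0.9301, -0.2818, 1.142]
wrist_torque [-0.0211, -0.2049, -0.0371]
grip_width 0.0584
mug O [0.6132 0.0119 0.1375] bar(.6445,.0116,.225) in mug [ 0.0558 -0.0004  0.0743]
[0.698, 0.0215, 0.205] [201.94404442 347.73569035]
[0.698, 0.0215, 0.215] [200.98483464 325.20061978]
[0.698, 0.0215, 0.235] [199.03639752 279.4252654 ]
[0.698, 0.0215, 0.2] [202.41996439 358.91665434]
```

View pics/s11c.png

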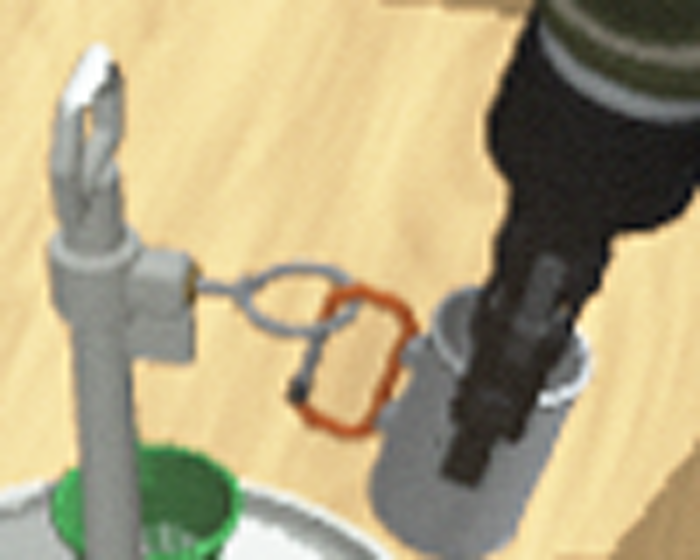

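```bash
cat > kin.py <<'E'
from h import *
from scipy.optimize import least_squares, brentq
D=[([-87.5076,21.8414,74.3865,0,83.858],[.1408,-.5314,.2417],[0,.0015,-1]),
([-46.4898,27.0515,77.1276,0,75.8497],[.4701,-.3245,.1761],[0,0,-1]),
([-44.1172,28.7839,68.1929,0,82.5237],[.51,-.3309,.2095],[.0063,-.006,-1]),
([-11.3052,21.8529,78.5724,0,79.5737],[.5391,.0121,.2173],[0,0,-1]),
([-10.7405,24.4589,73.7667,0,81.7755],[.567,.012,.2204],[0,0,-1]),
([-10.3484,27.4213,72.0611,0,80.4896],[.5882,.012,.201],[0,0,-1])]
s=observe();D.append((s["q"][:5],s["position"],np.array(s["tool_rot"])[:,2]))
def wc(q,P):
    a1,d,h,L2,a3,L3,Lt=P;q1,q2,q3=np.radians(q[:3]);A=q2+q3
    r=a1+L2*np.sin(q2)+L3*np.sin(A)+a3*np.cos(A);z=h+L2*np.cos(q2)+L3*np.cos(A)-a3*np.sin(A)
    return np.array([np.cos(q1)*r-np.sin(q1)*d,np.sin(q1)*r+np.cos(q1)*d,z])
res=lambda P:np.concatenate([(wc(q,P)+P[6]*np.array(t)-p)*1000 for q,p,t in D]+[0.02*(np.array(P)-P0)*1000])
P0=np.array([0,.12,.3,.4,0,.4,.25])
f=least_squares(res,P0)
P=f.x
if __name__=="__main__":
    print(np.round(P,4)); print(np.round([(wc(q,P)+P[6]*np.array(t)-p)*1000 for q,p,t in D],1))
    def fd(q): 
        q1,A=np.radians(q[0]),np.radians(q[1]+q[2]); return np.array([np.cos(q1)*np.sin(A),np.sin(q1)*np.sin(A),np.cos(A)])
    for q,p,t in D[-2:]: print("q5",q[4],np.degrees(np.arccos(fd(q)@np.array(t))))
    for tilt in (.4,.5,.6,.7,.8,.85,.9):
        R=toolR(0,tilt);M=np.stack([-R[:,1],-R[:,0],-R[:,2]],1)
        p=np.array([.645,.012,.225])+M@[-.0565,0,-.025];w=p-P[6]*R[:,2]
        g=least_squares(lambda q:(wc(q,P)-w)*100,[-11,20,85])
        q=g.x;print(tilt,np.round(q,1),"q5",round(np.degrees(np.arccos(fd(q)@R[:,2])),1), "err",g.cost)
E
python3 kin.py
```

```text
[0.0013 0.1175 0.143  0.5305 0.1072 0.353  0.2489]
[[-0.  -0.5 -0. ]
 [-0.4  0.3  0.1]
 [-0.2  0.2  0.3]
 [ 0.2 -0.1 -0.1]
 [ 0.1 -0.  -0. ]
 [-0.4  0.1  0.1]
 [ 0.2  0.1 -0.1]]
q5 80.4896 80.5176
q5 55.55291377651377 55.55291377651377
0.4 [-12.1  22.   88.8] q5 46.9 err 1.6376708409917036e-18
0.5 [-12.5  21.5  92.7] q5 38.2 err 1.5894940572270906e-28
0.6 [-13.   21.4  96.3] q5 29.4 err 2.104680317350676e-28
0.7 [-13.4  21.7  99.8] q5 20.9 err 1.3719897608108257e-25
0.8 [-13.8  22.5 103. ] q5 13.6 err 3.1817253766932687e-22
0.85 [-13.9  23.1 104.5] q5 11.3 err 6.348225193178524e-21
0.9 [-14.1  23.9 105.9] q5 11.0 err 1.132869452578444e-19
```

The kinematic model fits to within 0.5 mm. Joint 5 would get close to its limit beyond about 0.8 rad, so I'll aim for about 0.8. Continuing the tip, with a small correction for the sideways force.

Request:
{"name": "jog_arm", "arguments": {"dr": [[0, 0, 0], [0.03, 0, 0], [0.03, 0, 0], [0.03, 0, 0], [0.03, 0, 0], [0.03, 0, 0], [0.03, 0, 0], [0.03, 0, 0], [0.03, 0, 0], [0, 0, 0]], "slide": [[0, -0.0006, -0.0002], [0, -0.0008, 0.0017], [0, -0.0008, 0.0017], [0, -0.0008, 0.0017], [0, -0.0008, 0.0017], [0, -0.0008, 0.0017], [0, -0.0008, 0.0017], [0, -0.0008, 0.0017], [0, -0.0008, 0.0017], [0, 0, 0]], "gripper": [-0.2, -0.2, -0.2, -0.2, -0.2, -0.2, -0.2, -0.2, -0.2, -0.2]}}

```text
time_s: 17.7
position: [0.6102, 0.0119, 0.1749]
tool_rot: [[-0.0, -0.857, 0.515], [-1.0, 0.0, -0.0], [0.0, -0.515, -0.857]]
ft_force: [2.3, -0.3, 2.4]
grip_width: 0.0584
```

```bash
python3 - <<'E'
from h import *
d,s,O,M=st("w12"); F=[]
for i in range(3): S=snap("side","s12");F.append(observe()["ft_force"])
print(np.round(F,1).tolist(),np.round(s["q"],1)); print("tilt",np.arctan2(-M[0,2],M[2,2]))
st()
E
```

```text
time_s 17.75
position [0.6102, 0.012, 0.175]
tool_rot [[-0.0002, -0.8579, 0.5139], [-1.0, 0.0002, -0.0001], [0.0, -0.5139, -0.8579]]
ft_force [0.7012, -0.4959, 1.2708]
wrist_torque [-0.0053, -0.0139, -0.0288]
grip_width 0.0581
mug O [0.6356 0.012  0.1325] bar(.6445,.0116,.225) in mug [ 0.0552 -0.0004  0.0748]
[[-0.4, -0.4, 1.6], [0.7, 0.4, 1.3], [0.2, 0.1, 3.2]] [-12.6  21.5  93.9  11.3  34.8  69.8]
tilt 0.5396724814708721
time_s 17.9
position [0.6102, 0.012, 0.1749]
tool_rot [[-0.0002, -0.8579, 0.5138], [-1.0, 0.0001, -0.0001], [0.0001, -0.5138, -0.8579]]
ft_force [0.1911, 0.1284, 3.1619]
wrist_torque [-0.0728, -0.0537, -0.0741]
grip_width 0.0581
mug O [0.6356 0.012  0.1325] bar(.6445,.0116,.225) in mug [ 0.0552 -0.0004  0.0748]
```

Request:
{"name": "jog_arm", "arguments": {"dr": [[0, 0, 0], [0.029, 0, 0], [0.029, 0, 0], [0.029, 0, 0], [0.029, 0, 0], [0.029, 0, 0], [0.029, 0, 0], [0.029, 0, 0], [0.029, 0, 0], [0.029, 0, 0]], "slide": [[0, -0.0004, -0.0003], [0, -0.00075, 0.0016], [0, -0.00075, 0.0016], [0, -0.00075, 0.0016], [0, -0.00075, 0.0016], [0, -0.00075, 0.0016], [0, -0.00075, 0.0016], [0, -0.00075, 0.0016], [0, -0.00075, 0.0016], [0, -0.00075, 0.0016]], "gripper": [-0.2, -0.2, -0.2, -0.2, -0.2, -0.2, -0.2, -0.2, -0.2, -0.2]}}

```text
time_s: 18.9
position: [0.6244, 0.0121, 0.1679]
tool_rot: [[0.0, -0.695, 0.719], [-1.0, 0.0, 0.0], [-0.0, -0.719, -0.695]]
ft_force: [1.5, 1.1, 3.7]
grip_width: 0.0583
```

```bash
python3 - <<'E'
from h import *
d,s,O,M=st("w13"); F=[]
for i in range(4): S=snap("side","s13");F.append(observe()["ft_force"])
print(np.round(F,1).tolist()); 
d,s,O,M=st();print(np.round(s["q"],1));print("tilt",np.arctan2(-M[0,2],M[2,2]))
S=load("s13")
cv2.imwrite("pics/s13c.png",cv2.resize(np.array(S["pixels"])[150:230,210:310],None,fx=7,fy=7,interpolation=cv2.INTER_CUBIC))
E
```

```text
time_s 18.95
position [0.6244, 0.0121, 0.1677]
tool_rot [[-0.0002, -0.6946, 0.7194], [-1.0, 0.0002, -0.0001], [-0.0, -0.7194, -0.6946]]
ft_force [0.7078, -0.9715, 3.6507]
wrist_torque [-0.0643, -0.2244, -0.1498]
grip_width 0.0579
mug O [0.66   0.0121 0.1333] bar(.6445,.0116,.225) in mug [ 0.0552 -0.0005  0.0748]
[[0.5, -0.7, 3.3], [-0.5, -1.8, 2.6], [-0.3, -0.3, 2.0], [-0.9, -1.4, 1.1]]
time_s 19.15
position [0.6243, 0.012, 0.168]
tool_rot [[-0.0, -0.6965, 0.7176], [-1.0, 0.0001, 0.0001], [-0.0002, -0.7176, -0.6965]]
ft_force [-0.8886, -1.3827, 1.0646]
wrist_torque [-0.1318, 0.1639, -0.1939]
grip_width 0.058
mug O [0.6598 0.012  0.1335] bar(.6445,.0116,.225) in mug [ 0.055  -0.0004  0.0747]
[-13.7  22.5 102.9  45.8  13.7  35.5]
tilt 0.8002956886600784
```

View pics/s13c.png

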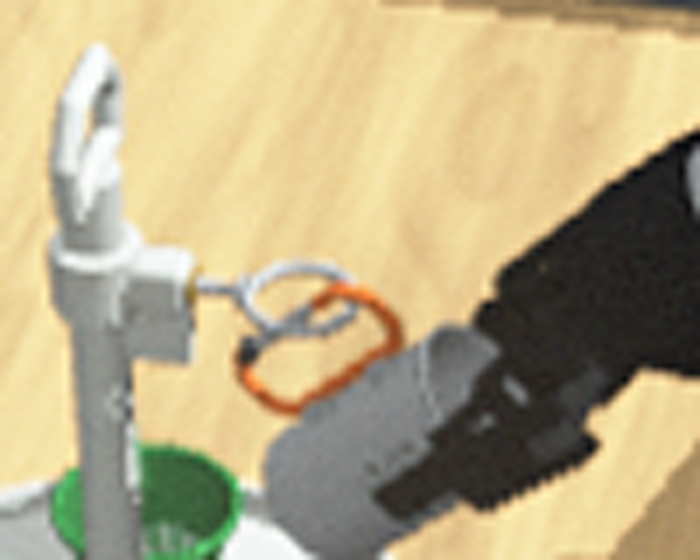

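View pics/w13.png

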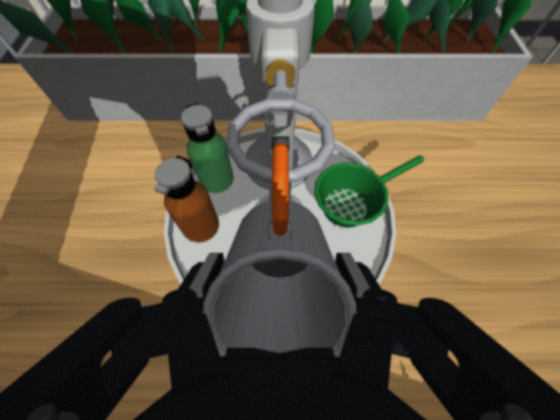

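```bash
cat > ret.py <<'E'
from kin import *
def fd(q): 
    q1,A=np.radians(q[0]),np.radians(q[1]+q[2]); return np.array([np.cos(q1)*np.sin(A),np.sin(q1)*np.sin(A),np.cos(A)])
def q5(p,R):
    w=p-P[6]*R[:,2]; g=least_squares(lambda q:(wc(q,P)-w)*100,[-13,22,102]); q=g.x
    return np.round(q,1),round(np.degrees(np.arccos(fd(q)@R[:,2])),1)
s=observe();p=np.array(s["position"])
for tilt in (.8,.83):
    R=toolR(0,tilt)
    M=np.stack([-R[:,1],-R[:,0],-R[:,2]],1);pp=np.array([.645,.012,.225])+M@[-.0565,0,-.025]
    for k in (0,.02,.04,.06,.08,.1,.13): print(tilt,k,*q5(pp-k*R[:,2],R), "untilt",*q5(pp-k*R[:,2],toolR(0,tilt-2.5*k)))
E
python3 ret.py
```

```text
0.8 0 [-13.7  22.5 103. ] 13.6 untilt [-13.7  22.5 103. ] 13.6
0.8 0.02 [-14.2  19.9 104.2] 14.9 untilt [-13.9  19.9 102.2] 18.3
0.8 0.04 [-14.7  17.4 105.2] 16.3 untilt [-14.1  17.4 101.3] 23.7
0.8 0.06 [-15.3  14.8 106.1] 17.9 untilt [-14.2  15.2 100.1] 29.5
0.8 0.08 [-15.8  12.1 106.9] 19.7 untilt [-14.4  13.1  98.8] 35.4
0.8 0.1 [-16.5   9.4 107.5] 21.7 untilt [-14.5  11.2  97.4] 41.3
0.8 0.13 [-17.5   5.4 108.3] 25.0 untilt [-14.7   8.8  95. ] 50.1
0.83 0 [-13.9  22.8 103.9] 12.1 untilt [-13.9  22.8 103.9] 12.1
0.83 0.02 [-14.3  20.3 105.2] 13.1 untilt [-14.1  20.1 103.3] 16.1
0.83 0.04 [-14.9  17.7 106.4] 14.3 untilt [-14.2  17.6 102.5] 21.2
0.83 0.06 [-15.4  15.1 107.4] 15.8 untilt [-14.4  15.2 101.4] 26.8
0.83 0.08 [-16.1  12.4 108.3] 17.4 untilt [-14.6  13.  100.2] 32.5
0.83 0.1 [-16.7   9.7 109. ] 19.3 untilt [-14.8  11.   98.9] 38.4
0.83 0.13 [-17.8   5.5 109.9] 22.4 untilt [-15.    8.4  96.7] 47.2
```

Request:
{"name": "jog_arm", "arguments": {"dr": [[0, 0, 0], [0.01, 0, 0], [0.01, 0, 0], [0.01, 0, 0], [0, 0, 0], [0, 0, 0], [0, 0, 0], [0, 0, 0], [0, 0, 0], [0, 0, 0]], "slide": [[0, -0.0003, -0.0003], [0, -0.00025, 0.00055], [0, -0.00025, 0.00055], [0, -0.00025, 0.00055], [0, 0, 0], [0, 0, 0], [0, 0, 0], [0, 0, 0], [0, 0, 0], [0, 0, 0]], "gripper": [-0.2, -0.2, -0.2, -0.2, -0.2, -0.2, -0.2, -0.2, -0.2, -0.2], "force": 20}}

```text
time_s: 20.15
position: [0.626, 0.0121, 0.1677]
tool_rot: [[0.0, -0.674, 0.738], [-1.0, 0.0, 0.0], [-0.0, -0.738, -0.674]]
ft_force: [-0.3, 0.2, 0.0]
grip_width: 0.0578
```

```bash
python3 - <<'E'
from h import *
F=[]
for i in range(6): snap("wrist","w14");F.append(observe()["ft_force"])
print(np.round(F,1).tolist(),np.round(np.mean(F,0),2)); 
d,s,O,M=st();print(np.round(s["q"],1),np.round(s["qvel"],1));print("tilt",np.arctan2(-M[0,2],M[2,2]))
E
```

```text
[[0.5, 0.2, -0.6], [0.3, 1.5, -0.0], [-0.0, 0.9, -1.0], [1.0, 1.0, 0.0], [0.6, 1.8, 0.6], [-0.0, -0.5, -0.9]] [ 0.39  0.81 -0.31]
time_s 20.45
position [0.626, 0.0121, 0.1677]
tool_rot [[-0.0002, -0.6743, 0.7385], [-1.0, 0.0002, -0.0001], [-0.0001, -0.7385, -0.6743]]
ft_force [-0.0175, -0.4635, -0.8819]
wrist_torque [-0.0283, 0.4781, 0.0625]
grip_width 0.0578
mug O [0.6625 0.012  0.1343] bar(.6445,.0116,.225) in mug [ 0.0548 -0.0004  0.0745]
[-13.8  22.7 103.8  56.8  12.1  24.4] [-0.  -0.1 -0.  -0.1  0.   0. ]
tilt 0.8308122144159338
```

The force balance shows the eye carrying nearly all of the weight, with no side load. I'll release slowly.

Request:
{"name": "jog_arm", "arguments": {"dr": [[0, 0, 0], [0, 0, 0], [0, 0, 0], [0, 0, 0], [0, 0, 0], [0, 0, 0], [0, 0, 0], [0, 0, 0], [0, 0, 0], [0, 0, 0]], "slide": [[0, 0, 0], [0, 0, 0], [0, 0, 0], [0, 0, 0], [0, 0, 0], [0, 0, 0], [0, 0, 0], [0, 0, 0], [0, 0, 0], [0, 0, 0]], "gripper": [0.32, 0.34, 0.35, 0.36, 0.37, 0.38, 0.39, 0.4, 0.41, 0.42]}}

```text
time_s: 21.45
position: [0.6261, 0.012, 0.1679]
tool_rot: [[-0.0, -0.674, 0.739], [-1.0, 0.0, -0.0], [0.0, -0.739, -0.674]]
ft_force: [0.3, -0.4, 0.4]
grip_width: 0.0604
```

```bash
python3 - <<'E'
from h import *
F=[]
for i in range(3): S=snap("side","s15");snap("wrist","w15");F.append(observe()["ft_force"])
print(np.round(F,1).tolist(),np.round(np.mean(F,0),2)); st()
cv2.imwrite("pics/s15c.png",cv2.resize(np.array(S["pixels"])[150:230,210:310],None,fx=7,fy=7,interpolation=cv2.INTER_CUBIC))
E
```

```text
[[0.1, -0.6, 0.3], [1.3, 0.3, 0.4], [-0.4, 1.2, -0.8]] [ 0.34  0.3  -0.04]
time_s 21.75
position [0.626, 0.012, 0.1678]
tool_rot [[-0.0002, -0.6741, 0.7386], [-1.0, 0.0002, -0.0001], [-0.0, -0.7386, -0.6741]]
ft_force [-0.4267, 1.1766, -0.7666]
wrist_torque [-0.0496, 0.3449, -0.0008]
grip_width 0.0607
mug O [0.6626 0.012  0.1344] bar(.6445,.0116,.225) in mug [ 0.0547 -0.0004  0.0744]
```

View pics/s15c.png

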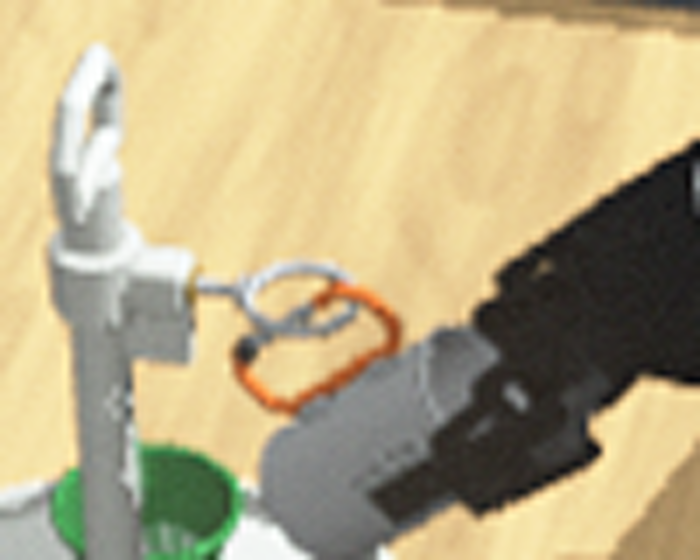

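View pics/w15.png

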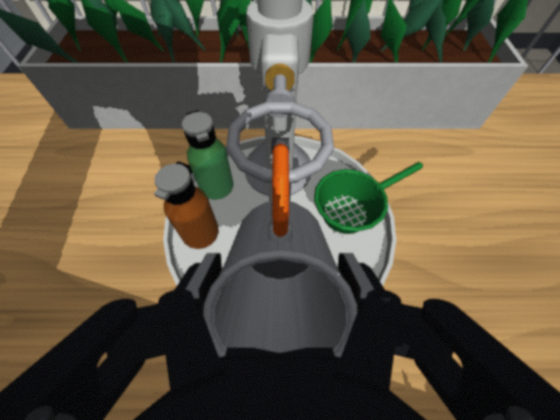

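The mug rests on the eye and did not move when the pads let go. I'll open further, then back straight out along the fingers.

Request:
{"name": "jog_arm", "arguments": {"dr": [[0, 0, 0], [0, 0, 0], [0, 0, 0], [0, 0, 0], [0, 0, 0], [0, 0, 0], [0, 0, 0], [0, 0, 0], [0, 0, 0], [0, 0, 0]], "slide": [[0, 0, 0], [0, 0, 0], [0, 0, 0], [0, 0, 0], [0, 0, 0], [0, 0, 0], [0, 0, 0], [0, 0, 0], [0, 0, 0], [0, 0, 0]], "gripper": [0.44, 0.48, 0.52, 0.56, 0.6, 0.7, 0.8, 0.9, 1, 1]}}

```text
time_s: 22.75
position: [0.626, 0.012, 0.1677]
tool_rot: [[-0.0, -0.674, 0.739], [-1.0, 0.0, -0.0], [-0.0, -0.739, -0.674]]
ft_force: [-0.4, -0.1, 0.2]
grip_width: 0.0856
```

Request:
{"name": "jog_arm", "arguments": {"dr": [[0, 0, 0], [0, 0, 0], [0, 0, 0], [0, 0, 0], [0, 0, 0], [0, 0, 0], [0, 0, 0], [0, 0, 0], [0, 0, 0], [0, 0, 0]], "slide": [[0, 0, 0], [0, 0, -0.003], [0, 0, -0.006], [0, 0, -0.008], [0, 0, -0.008], [0, 0, -0.008], [0, 0, -0.008], [0, 0, -0.008], [0, 0, -0.008], [0, 0, -0.008]], "gripper": [1, 1, 1, 1, 1, 1, 1, 1, 1, 1]}}

```text
time_s: 23.75
position: [0.5775, 0.012, 0.2121]
tool_rot: [[-0.0, -0.674, 0.739], [-1.0, 0.0, -0.0], [0.0, -0.739, -0.674]]
ft_force: [0.9, -0.6, -0.4]
grip_width: 0.0851
```

```bash
python3 - <<'E'
from h import *
d,s,O,M=st("w16");print(np.round(s["q"],1));S=snap("side","s16")
cv2.imwrite("pics/s16c.png",cv2.resize(np.array(S["pixels"])[150:230,210:310],None,fx=7,fy=7,interpolation=cv2.INTER_CUBIC))
E
```

```text
time_s 23.8
position [0.5771, 0.0121, 0.2128]
tool_rot [[-0.0001, -0.6735, 0.7392], [-1.0, -0.0001, -0.0003], [0.0003, -0.7392, -0.6735]]
ft_force [-0.3421, 0.4597, 0.3739]
wrist_torque [0.0752, 0.3524, -0.0108]
grip_width 0.0856
mug O [0.6137 0.0121 0.1795] bar(.6445,.0116,.225) in mug [ 0.0544 -0.0005  0.0079]
[-15.5  14.3 107.4  44.7  16.3  35.8]
```

View pics/s16c.png

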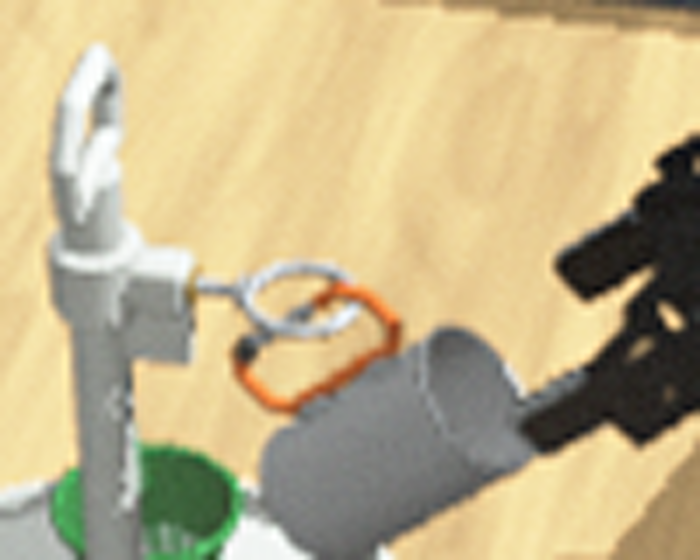

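View pics/w16.png

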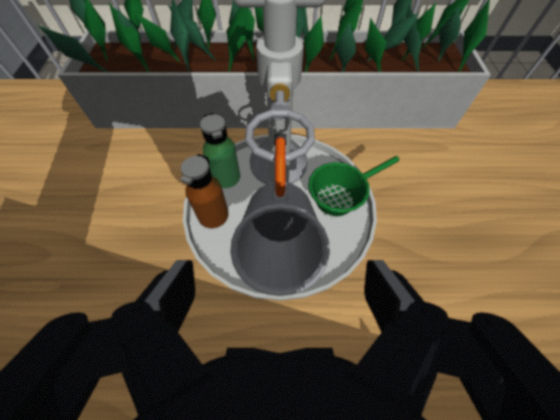

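The mug hangs by itself, with its hook around the eye. I'll retreat further and check that it is at rest.

Request:
{"name": "jog_arm", "arguments": {"dr": [[0, 0, 0], [0, 0, 0], [0, 0, 0], [0, 0, 0], [0, 0, 0], [0, 0, 0], [0, 0, 0], [0, 0, 0], [0, 0, 0], [0, 0, 0]], "slide": [[0, 0, -0.008], [0, 0, -0.008], [0, 0, -0.008], [0, 0, -0.008], [0, 0, -0.008], [0, 0, -0.008], [0, 0, -0.008], [0, 0, -0.006], [0, 0, -0.004], [0, 0, 0]], "gripper": [1, 1, 1, 1, 1, 1, 1, 1, 1, 1]}}

```text
time_s: 24.85
position: [0.5291, 0.012, 0.2565]
tool_rot: [[-0.0, -0.674, 0.739], [-1.0, 0.0, -0.0], [0.0, -0.739, -0.674]]
ft_force: [0.8, 0.0, -0.7]
grip_width: 0.0857
```

```bash
python3 - <<'E'
from h import *
A=snap("wrist","w17a");SA=snap("side","s17a")
for i in range(8): S=snap("side","s17"); 
B=snap("wrist","w17b"); T=snap("top","t17")
st()
print("wrist diff",cv2.absdiff(np.array(A["pixels"]),np.array(B["pixels"]))[100:300,200:360].mean(), "side",cv2.absdiff(np.array(SA["pixels"]),np.array(S["pixels"]))[150:230,210:310].mean(), cv2.absdiff(np.array(SA["pixels"]),np.array(S["pixels"]))[150:230,210:290].max())
cv2.imwrite("pics/s17c.png",cv2.resize(np.array(S["pixels"])[150:230,210:310],None,fx=7,fy=7,interpolation=cv2.INTER_CUBIC))
E
```

```text
time_s 25.45
position [0.5293, 0.0121, 0.256]
tool_rot [[-0.0002, -0.6742, 0.7385], [-1.0, 0.0002, -0.0001], [-0.0001, -0.7385, -0.6742]]
ft_force [-0.0423, -0.499, -0.1368]
wrist_torque [0.0049, 0.2903, 0.0473]
grip_width 0.0857
mug O [0.5658 0.0121 0.2226] bar(.6445,.0116,.225) in mug [ 0.0548 -0.0004 -0.0565]
wrist diff 2.2224583333333334 side 1.8983333333333334 35
```

View pics/s17c.png

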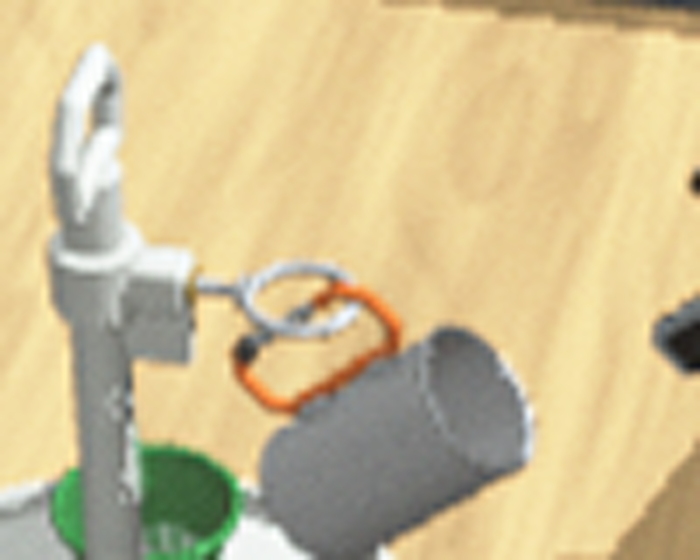

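View pics/w17b.png

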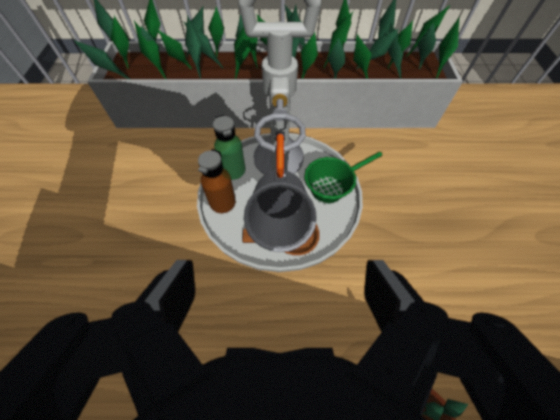

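View pics/t17.png

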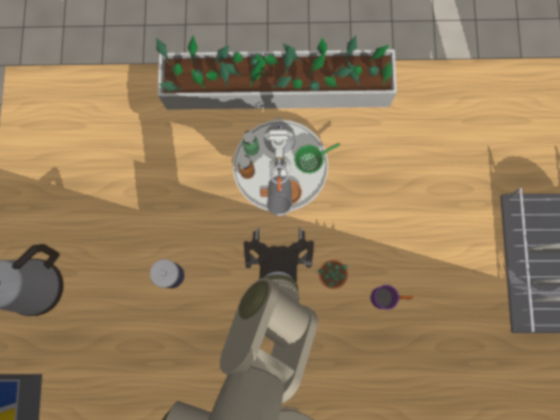

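In the pictures over 0.45 s nothing moved beyond noise: the mug hangs still, mouth away from the column, and the other things are where they stood. I'll hand the job in.

```bash
python3 - <<'E'
from h import *
print(env.close_job())
E
```

```text
the job is handed in; nothing more can be done
None
```

The steel mug is hanging by itself from the eye, and I handed the job in at about 25.5 s of robot time.

**What I did:** I gripped the mug, pressed the gate against the eye's front bar and worked the hook down about 20 mm. The gate then snapped shut behind the bar. I tipped the mug 0.83 rad about the bar, opened the fingers slowly and backed straight out.

**Eye position:** The bar was about 9.5 mm nearer the column than nominal. The wrist camera and the feel of the gate agreed on this to about 1 mm.

**Forces:** The press took about 4–4.5 N, up to 4.8 N in single readings. The vertical readings never passed about 4 N, measured at the ends of moves and between them rather than continuously.

**Last checks:**
- **At rest:** The pictures show the mug hanging with the gate closed, mouth towards the robot. Two side views and two wrist views up to about 0.5 s apart differed only by noise.
- **Robot clear:** The gripper is well away from the mug and touching nothing.
- **Other things:** The bottles, sieve, spoon rest, tea tin, herb pot and purple mug look unmoved. I judged that by eye and did not measure it.

**Not quite as planned:**
- I stopped tipping at 0.83 rad instead of the 0.9 rad rest angle, because joint 5 was near its limit. The mug showed no visible swing after release.
- During the tip the computed bar position in the hook was about 1.7 mm off the nominal seat in x (54.8 against 56.5 mm). I corrected for this by the measured force.

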